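# Reset the watering timer behind its push-to-open cover

## Robot

A 7-joint arm with a two-finger parallel gripper is mounted at the origin on the work surface. World frame = base frame: x ahead of the robot, y to its left, z up, the work surface at z = 0. Lengths are in m, angles in rad, forces in N, time in s.
With the tool pointing down it reaches from about 0.35 to 0.9 m from the base axis. Payload 19.9 kg.
Tool frame: the origin (TCP) lies midway between the tips of the shut fingers; the grasp point (between the pads) lies 19 mm behind it; z points along the fingers, y is the direction in which the jaws open and shut (so a half turn about z gives the same grasp; the last joint's range is limited). The gripper opens to 85 mm and grips with 20 to 120 N. Pads are 22 mm wide; open, the fingers measure 114 mm over their backs; the gripper's body (76 mm by 85 mm) begins 54 mm behind the grasp point. The pads swing forward as they close: fully open they stand 13 mm farther back than shut.
Start: joints at [-1.157, 0.417, -0.01, 1.614, 0.005, 1.111, -0.053], TCP at [0.275, 0.561, 0.231] pointing down, gripper open.
Joint ranges: [-2.81, 2.81], [-0.39, 2.02], [-1.27, 1.25], [0.06, 2.57], [-1.19, 4.33], [0.19, 2], [-2.82, 2.82]. Speed limits (rad/s): [1.89, 1.89, 2.39, 2.39, 3.01, 3.01, 3.01].

## Interface

Orientations are given as a unit quaternion [w, x, y, z].
In Python, from rig import r gives the robot as it stands. The module is installed in compiled form; this text tells all that it offers.
- The arm moves only by the shell command python3 -m crank 'ROWS' [FORCE]. ROWS is JSON, a list of rows, each an object of numbers: "x", "y", "z": the shift along the tool's x, y, z in m; "wx", "wy", "wz": the turn, a rotation vector about the tool's x, y, z in rad; "jaw": the finger opening in m, from 0 to 0.0854. In form: [{"x": .., "y": .., "z": .., "wx": .., "wy": .., "wz": .., "jaw": ..}, ...]. A call has exactly 5 rows; each row shifts and turns the commanded pose from where the row before left it, along the tool's axes as they then stand; what a row does not reach is not made up. A row lasts 1/8 s, in which the tool goes at most 62.5 mm and 10.7 degrees, less where a joint would pass 70% of its speed; a pose out of reach is approached as far as the arm can. A call is refused whole if a number of a shift passes 0.0625 or a number of a turn 0.188, either way. A call with a gripper value outside its range is refused whole. The fingers move at their own pace and stop on an object; FORCE is the grip in N (left out, the last holds). Time passes only in rows, so rows that do not move let the fingers close, or fill a call up. It gives the time, the measured TCP pose, the force and the opening at its end, in the units of the state.
- r.observe(): the state, without advancing time (a new reading comes with each control period).
- r.camera(name): name is "scene" or "top"; returns a dict with "image" (400x640x3 uint8, red, green, blue), "range_z" (400x640 float32, m along the optical axis (not along the pixel's ray), 0 where there is no reading), "vertical_fov" (degrees; the focal length in pixels is half the picture's height over the tangent of half this angle, whatever the lens; pixels are square), "cx", "cy" (the principal point, pixels), "D" ([k1, k2, p1, p2, k3] as OpenCV has them; the pictures are not rectified), "R" (3x3) and "t" (3): a world point X has camera coordinates R X + t. Camera axes: x right, y down, z forward; pixel columns grow to the right and rows downward; lengths in m; the calibration is good to about 2 mm. A picture is of the moment at which its call begins.
- r.hand_in(): hands the job in, once; it reports no verdict.
The state is a dict: "clock": time; "q": joint angles; "joint_vel": joint speeds; "effort": joint torques, N m; "ee_pos": TCP position; "orientation": TCP orientation; "contact_force": force on the tool from outside, world axes, zero at the start; "moment": the same for the moment, N m; "finger_gap": finger opening in m.
Only numpy, scipy, OpenCV 4.12 (cv2) and the standard library are available. Lean on these libraries where they do the work, as an engineer would, in place of code of your own. Each camera call takes 0.05 s, during which the arm holds its last target.

## Task

Set the watering timer with the green cover: push the cover in at the white dot so that it springs ajar, swing it open, and turn the inner knob until its white pointer lines up with the orange mark on the outer knob, without turning the outer knob. Then swing the cover shut and push it in so that it latches flush again. Do not push on the blue timer, and leave everything else on the bench where it stands.

Things in the scene. Friction and masses are not known exactly. Their poses are not given: they have to be found in the camera images.
- cover (a joint): Hinge angle of the green cover, rad: 0 = shut, latched, flush with the rim of its case; about 0.48 = sprung ajar; 1.6 = fully open (upright, a stop); slightly negative while pushed in. The cover weighs 140 g; its hinge has 0.11 N m of friction, so it stays where it is left above about 0.8 rad and below that sinks back to ajar. No handle; it cannot be got hold of while shut.
- push_dot (a point): White dot (34 mm across) on top of the green cover's opaque front band, 170 mm from the hinge line. Push here: from shut, press about 16 mm (6 to 8 N) until it stops near -0.097 rad, let go: it springs ajar. From ajar, press to 13 mm below flush (stop near -0.076 rad), let go: it latches at 0. z: out of the cover's outer face; x: from free edge to hinge.
- cover_edge (a point): Middle of the cover's free front edge, at its underside, 200 mm from the hinge line; axes as push_dot. The cover is a plate 200 mm from hinge to free edge, 160 mm wide, 6 mm thick (clear pane in a green frame). When ajar this edge stands about 85 mm above the rim of the case's front wall, so a finger pointing forward and down can reach under it.
- cover_hinge (a point): Fixed point: middle of the cover's hinge line (mid-thickness of the cover), at the far upper edge of the case, 122 mm above the bench. The hinge runs along its y axis; x points from the case's front (robot side) to its back; z up.
- knob_centre (a point): Fixed point on the vertical axis of the two concentric knobs in the case, 125 mm in front of the hinge line, half-way up the inner knob (z = 0.086); axes as cover_hinge. Inner knob: grey ribbed cylinder 38 mm across, z = 0.068 to 0.104, with a white pointer wing at its foot (to 29 mm from the axis, 4 mm high). Outer knob: black disc below, 72 mm across, z = 0.050 to 0.066.
- inner_knob (a joint): Angle of the inner knob in rad, positive anticlockwise seen from above; at 0 its pointer points to the front (-x of cover_hinge). Turns with about 0.04 N m of friction and stays where left. The pointer meets the mark when this equals joint outer_knob.
- outer_knob (a joint): Angle of the outer knob in rad, positive anticlockwise seen from above; at 0 its orange mark points to the front. It must not be turned.
- pointer_tip (a point): Point on the inner knob's white pointer, 28 mm from the axis.
- dial_mark (a point): Point on the orange mark on the outer knob's top, 28 mm from the axis.
- blue_timer: The other timer, blue cover, same case and size, shut; fixed. Origin at the centre of its underside, x towards its back. A terracotta saucer stands on it. Leave alone.
- saucer: Terracotta saucer, 104 mm wide, 16 mm high, on the blue timer. Origin at the centre of its underside. Leave alone.
- bonsai: Bystander: small tree in a black plastic pot, 105 mm wide, 210 mm high in all. Origin on its underside, on its axis.
- clay_pot: Bystander: open terracotta pot, 100 mm wide, 100 mm high. Origin on its underside, on its axis.
- sprayer: Bystander: white spray bottle with a blue head, 72 mm wide, 180 mm high. Origin on its underside, on its axis.
- feed_jar: Bystander: jar with a green cap and paper label, 84 mm wide, 110 mm high. Origin on its underside, on its axis.
- trowel: Bystander: hand trowel lying flat along its x axis, 230 mm long, 55 mm wide, 26 mm high. Origin on its underside.
- shears: Bystander: black-handled shears lying flat along their x axis, 190 mm long, about 70 mm wide, 14 mm high. Origin on its underside.
- case_centre (a point): Centre of the green timer's case at rim height (z = 0.125); axes as cover_hinge. The case is a fixed open-topped grey box 225 (x) x 180 (y) x 125 (z) mm, walls 8 to 10 mm thick, control deck inside at z = 0.048; the shut cover lies flush inside the rim.
- latch_top (a point): Centre of the top of the push-push latch's white plunger, 12 mm across, under a 16 mm deep lug of the cover, 90 mm from the hinge line and 62 mm to +y. It carries the cover: top at z = 0.103 when latched, 0.144 when sprung out. A push that does not reach the stop leaves the latch as it was.

How it is judged:
By the outcome, as a careful person would: the job done as asked, in the order asked, and still so for the second after the job is handed in, with the robot touching nothing.
It also fails if it takes over 72 s, if anything falls off the work surface, if the arm or the gripper's body presses on something with over 40 N, if the wrist force passes 120 N, or if a joint passes its speed limit or range.

## Working session

There is one attempt and no reset: what is moved stays moved. The work goes in short steps, Python scripts to look and compute and a shell command to move; the robot and the scene stay as the last step left them, time stands still between calls to the robot, and variables do not carry over. Pictures are saved under pics/ and viewed, and the job is handed in when it is done.

```bash
mkdir -p pics; ls; python3 - <<'E'
from rig import r
import cv2,numpy as np,pickle
print(r.observe())
for n in("scene","top"):
    c=r.camera(n); cv2.imwrite(f"pics/{n}0.png",c["image"][:,:,::-1]); pickle.dump(c,open(f"{n}0.pkl","wb"))
    print(n,c["vertical_fov"],c["cx"],c["cy"],c["D"],np.round(c["R"],3).tolist(),c["t"], -c["R"].T@c["t"])
E
```

```text
pics
{'clock': 0.0, 'q': array([-1.15647641,  0.41798325, -0.01033043,  1.61417724,  0.00470261,
        1.11070255, -0.05297009]), 'joint_vel': array([ 0.00100496,  0.0006747 , -0.0010288 ,  0.0010404 , -0.00055874,
        0.00070579,  0.00070281]), 'effort': array([-1.20681583e-03, -8.64450502e+01,  6.77824058e-01, -4.34887791e+01,
        1.90462230e-02,  7.49124127e-03,  1.01736871e-04]), 'ee_pos': array([0.27496503, 0.56087379, 0.23065307]), 'orientation': array([-9.97013113e-05,  2.25910610e-01,  9.74147837e-01, -6.15146647e-04]), 'contact_force': array([ 0.29686972,  0.23094117, -0.55605029]), 'moment': array([ 0.04002534, -0.05623078, -0.00090904]), 'finger_gap': 0.08520053822529182}
scene 55.34231970141749 313.30054676793196 201.72556532763636 [-0.01806208  0.          0.          0.          0.        ] [[-0.608, 0.794, 0.003], [0.591, 0.455, -0.667], [-0.53, -0.404, -0.745]] [ 0.35927048 -0.27915168  1.46562788] [1.16068256 0.43344434 0.90554294]
top 52.39317955251836 321.3313113964891 203.36061950545056 [0.00077468 0.         0.         0.         0.        ] [[-0.012, -1.0, -0.014], [-0.996, 0.013, -0.091], [0.091, 0.013, -0.996]] [0.01391691 0.57581442 1.06654126] [ 0.47595075 -0.00720559  1.11475789]
```

View pics/scene0.png

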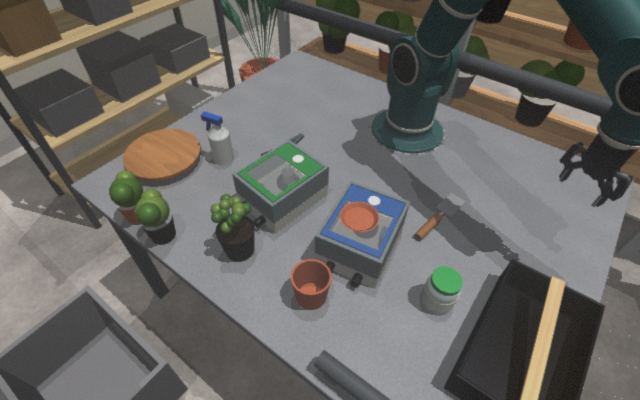

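View pics/top0.png

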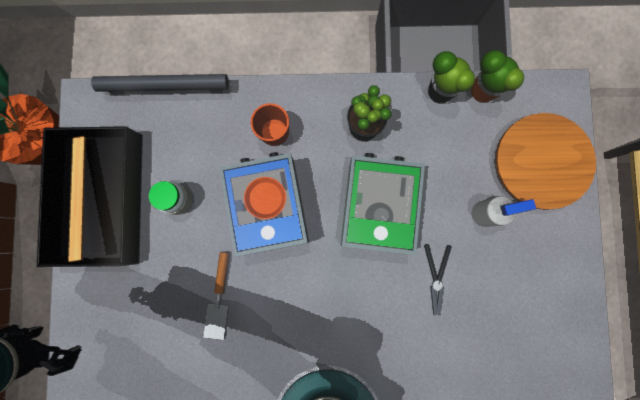

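The top view shows the green timer at about (384,205), with its dot at (381,233). The blue timer is at (265,200), and the bonsai is just behind the green case at (370,113). Next I'll measure the cover.

```bash
cat > h.py <<'E'
import numpy as np,cv2,pickle
from rig import r
def K(c):
    f=200/np.tan(np.radians(c["vertical_fov"])/2); return np.array([[f,0,c["cx"]],[0,f,c["cy"]],[0,0,1]])
def plane(c,uv,z):
    uv=np.asarray(uv,float).reshape(-1,1,2)
    n=cv2.undistortPoints(uv,K(c),np.array(c["D"],float))[:,0]
    d=np.c_[n,np.ones(len(n))]@c["R"]; o=-c["R"].T@c["t"]
    return o+d*((z-o[2])/d[:,2])[:,None]
def proj(c,X):
    rv=cv2.Rodrigues(np.array(c["R"],float))[0]
    return cv2.projectPoints(np.asarray(X,float).reshape(-1,1,3),rv,np.array(c["t"],float),K(c),np.array(c["D"],float))[0][:,0]
def snap(n,name,box=None,s=1):
    c=r.camera(n); im=c["image"][:,:,::-1].copy()
    pickle.dump(c,open(name+".pkl","wb"))
    if box: im=im[box[1]:box[3],box[0]:box[2]]
    im=cv2.resize(im,None,fx=s,fy=s,interpolation=cv2.INTER_CUBIC); cv2.imwrite(f"pics/{name}.png",im); return c
E
python3 - <<'E'
from h import *
for n,box,s in(("top",(320,140,450,265),4.5),("scene",(220,130,340,230),5)):
    c=pickle.load(open(n+"0.pkl","rb")); im=c["image"][:,:,::-1]
    hsv=cv2.cvtColor(im,cv2.COLOR_BGR2HSV)
    m=cv2.inRange(hsv,(50,120,50),(75,255,255)); 
    mm=np.zeros_like(m); mm[box[1]:box[3],box[0]:box[2]]=m[box[1]:box[3],box[0]:box[2]]
    cn=max(cv2.findContours(mm,cv2.RETR_EXTERNAL,cv2.CHAIN_APPROX_NONE)[0],key=cv2.contourArea)
    ap=cv2.approxPolyDP(cv2.convexHull(cn),4,True)[:,0]
    print(n,ap.tolist()); P=plane(c,ap,.125);print(P.round(4).tolist(), P.mean(0))
    w=cv2.inRange(hsv,(0,0,200),(180,40,255)); ww=np.zeros_like(w); ww[box[1]:box[3],box[0]:box[2]]=w[box[1]:box[3],box[0]:box[2]]
    cs=[k for k in cv2.findContours(ww,cv2.RETR_EXTERNAL,cv2.CHAIN_APPROX_NONE)[0]if cv2.contourArea(k)>30]
    for k in cs:
        M=cv2.moments(k);u=(M["m10"]/M["m00"],M["m01"]/M["m00"]);print("dot",u,cv2.contourArea(k),plane(c,u,.125))
    cv2.imwrite(f"pics/{n}z.png",cv2.resize(im[box[1]:box[3],box[0]:box[2]],None,fx=s,fy=s,interpolation=cv2.INTER_CUBIC))
E
```

```text
top [[356, 161], [419, 168], [412, 248], [347, 240]]
[[0.6706, -0.0814, 0.125], [0.6509, -0.2356, 0.125], [0.4558, -0.2122, 0.125], [0.4769, -0.0558, 0.125]] [ 0.5635594  -0.14625672  0.125     ]
dot (380.453125, 232.69921875) 128.0 [[ 0.49355679 -0.1371274   0.125     ]]
scene [[319, 167], [307, 175], [292, 162], [305, 156]]
[[0.4844, -0.0605, 0.125], [0.5333, -0.0678, 0.125], [0.5166, -0.1385, 0.125], [0.4712, -0.1242, 0.125]] [ 0.50137064 -0.09773271  0.125     ]
dot (297.6190476190476, 158.21428571428572) 42.0 [[ 0.49293426 -0.1357976   0.125     ]]
```

View pics/topz.png

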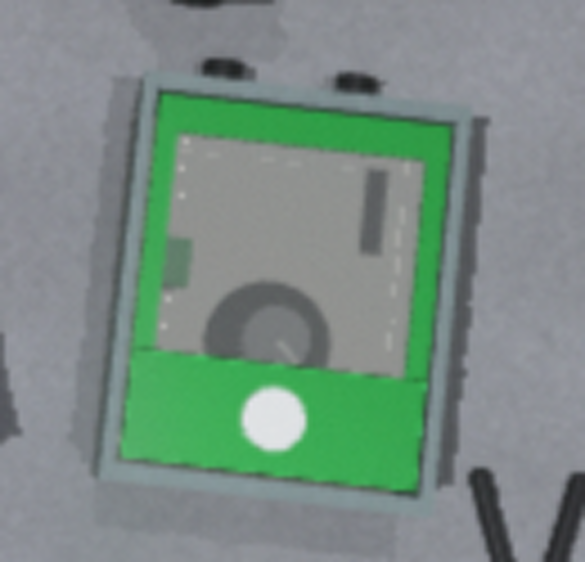

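View pics/scenez.png

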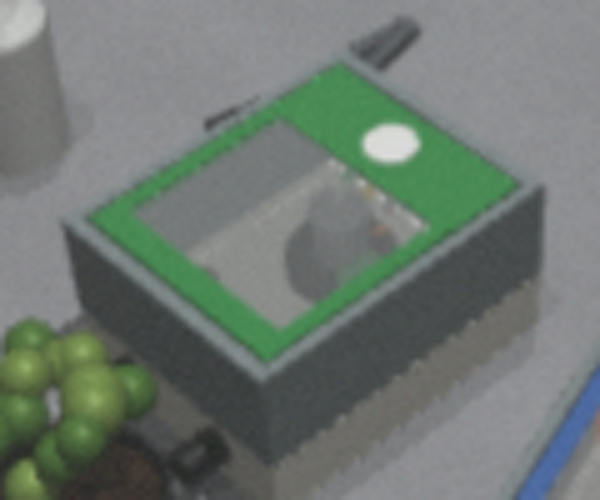

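```bash
python3 -m crank '[{"wz":-0.164,"z":-0.02,"jaw":0},{"wz":-0.164},{"x":-0.0254,"y":-0.0553},{"x":-0.0254,"y":-0.0553},{"x":-0.0254,"y":-0.0553}]' 40; python3 -m crank '[{"x":-0.0254,"y":-0.0553},{"x":-0.0254,"y":-0.0553},{"x":-0.0254,"y":-0.0553},{"x":-0.0254,"y":-0.0553},{"x":-0.0254,"y":-0.0553}]'
cat > to.py <<'E'
import sys,numpy as np
from rig import r
from scipy.spatial.transform import Rotation as Ro
def st(p=True):
    o=r.observe(); q=o["orientation"]; R=Ro.from_quat([q[1],q[2],q[3],q[0]])
    if p: print("t%.2f pos"%o["clock"],o["ee_pos"].round(4),"zax",R.as_matrix()[:,2].round(3),"yax",R.as_matrix()[:,1].round(3),"F",o["contact_force"].round(1),"gap",round(o["finger_gap"],4),"q",o["q"].round(2))
    return o,R
def to(P,xax=None,zax=None):
    o,R=st(); d=R.inv().apply(np.array(P)-o["ee_pos"]); print("shift",d.round(4),np.linalg.norm(d).round(4))
    if zax is not None:
        z=np.array(zax,float);z/=np.linalg.norm(z);x=np.array(xax,float);x-=z*(x@z);x/=np.linalg.norm(x)
        T=Ro.from_matrix(np.c_[x,np.cross(z,x),z]); print("rotvec",(R.inv()*T).as_rotvec().round(4), "shift in new axes",T.inv().apply(np.array(P)-o["ee_pos"]).round(4))
DOT=np.array([.4933,-.1365,.125]); CX=np.array([.9918,-.1276,0]);CY=np.array([.1276,.9918,0])
HINGE=DOT+.17*CX+[0,0,-.003]; KN=DOT+.045*CX
E
python3 -c "
from to import *
to([.4933,-.1365,.15],-CX,[0,0,-1])"
```

```text
t0.10 pos [0.275  0.5609 0.2307] zax [-0.    -0.001 -1.   ] yax [ 0.44   0.898 -0.001] F [-0.1  0.7  0.5] gap 0.0856 q [-1.16  0.42 -0.01  1.61  0.    1.11 -0.05]
shift [-0.503  -0.53    0.0813] 0.7352
rotvec [-1.100e-03 -1.000e-04 -3.278e-01] shift in new axes [-0.3055 -0.6639  0.0807]schema error: expected keys x, y, z, wx, wy, wz, jaw
schema error: expected keys x, y, z, wx, wy, wz, jaw
```

```bash
python3 -m crank '[{"x":0,"y":0,"z":-0.02,"wx":0,"wy":0,"wz":-0.164,"jaw":0},{"x":0,"y":0,"z":0,"wx":0,"wy":0,"wz":-0.164,"jaw":0},{"x":-0.0254,"y":-0.0553,"z":0,"wx":0,"wy":0,"wz":0,"jaw":0},{"x":-0.0254,"y":-0.0553,"z":0,"wx":0,"wy":0,"wz":0,"jaw":0},{"x":-0.0254,"y":-0.0553,"z":0,"wx":0,"wy":0,"wz":0,"jaw":0}]' 40
python3 -c "
from to import *
to([.4933,-.1365,.15],-CX,[0,0,-1])"
```

```text
clock: 0.72
ee_pos: [0.3298, 0.3849, 0.251]
orientation: [-0.0, 0.064, 0.998, -0.0]
contact_force: [1.1, 1.0, -0.3]
finger_gap: -0.0001
t0.72 pos [0.3298 0.3849 0.251 ] zax [-0. -0. -1.] yax [ 0.127  0.992 -0.   ] F [ 1.1  1.  -0.3] gap -0.0001 q [-0.91  0.19 -0.01  1.88  0.    1.08  0.52]
shift [-0.2286 -0.4962  0.1012] 0.5557
rotvec [-0.0005 -0.0002  0.0002] shift in new axes [-0.2287 -0.4962  0.101 ]
```

```bash
python3 -m crank '[{"x":-0.0254,"y":-0.0553,"z":0,"wx":0,"wy":0,"wz":0,"jaw":0},{"x":-0.0254,"y":-0.0553,"z":0,"wx":0,"wy":0,"wz":0,"jaw":0},{"x":-0.0254,"y":-0.0553,"z":0,"wx":0,"wy":0,"wz":0,"jaw":0},{"x":-0.0254,"y":-0.0553,"z":0,"wx":0,"wy":0,"wz":0,"jaw":0},{"x":-0.0254,"y":-0.0553,"z":0,"wx":0,"wy":0,"wz":0,"jaw":0}]' 40
python3 -c "
from to import *
to([.4933,-.1365,.15],-CX,[0,0,-1])"
```

```text
clock: 1.35
ee_pos: [0.4204, 0.0945, 0.2514]
orientation: [0.0, 0.064, 0.998, 0.0]
contact_force: [0.8, 0.5, 0.4]
finger_gap: -0.0
t1.35 pos [0.4204 0.0945 0.2514] zax [ 0.  0. -1.] yax [0.127 0.992 0.   ] F [0.8 0.5 0.4] gap -0.0 q [-0.54  0.04  0.26  2.05 -0.01  1.06  1.16]
shift [-0.1017 -0.2199  0.1014] 0.2626
rotvec [0.0002 0.0002 0.0003] shift in new axes [-0.1018 -0.2198  0.1014]
```

```bash
python3 -m crank '[{"x":-0.0254,"y":-0.055,"z":0,"wx":0,"wy":0,"wz":0,"jaw":0},{"x":-0.0254,"y":-0.055,"z":0,"wx":0,"wy":0,"wz":0,"jaw":0},{"x":-0.0254,"y":-0.055,"z":0,"wx":0,"wy":0,"wz":0,"jaw":0},{"x":-0.0254,"y":-0.055,"z":0,"wx":0,"wy":0,"wz":0,"jaw":0},{"x":0,"y":0,"z":0.06,"wx":0,"wy":0,"wz":0,"jaw":0}]' 40
python3 -c "
from to import *
to([.4933,-.1365,.13],-CX,[0,0,-1])"
```

```text
clock: 1.98
ee_pos: [0.4954, -0.1394, 0.1932]
orientation: [0.003, 0.066, 0.998, -0.001]
contact_force: [1.3, 1.7, -1.3]
finger_gap: -0.0001
t1.98 pos [ 0.4954 -0.1394  0.1932] zax [ 0.007 -0.003 -1.   ] yax [ 0.133  0.991 -0.002] F [ 1.3  1.7 -1.3] gap -0.0001 q [-0.19  0.28  0.48  1.94 -0.16  0.95  1.8 ]
shift [0.003  0.0027 0.0632] 0.0633
rotvec [-0.0016  0.0071 -0.0051] shift in new axes [0.0025 0.0026 0.0632]
```

```bash
python3 -m crank '[{"x":0,"y":0,"z":0.04,"wx":0,"wy":0,"wz":0,"jaw":0},{"x":0,"y":0,"z":0.02,"wx":0,"wy":0,"wz":0,"jaw":0},{"x":0,"y":0,"z":0.01,"wx":0,"wy":0,"wz":0,"jaw":0},{"x":0,"y":0,"z":0.008,"wx":0,"wy":0,"wz":0,"jaw":0},{"x":0,"y":0,"z":0,"wx":0,"wy":0,"wz":0,"jaw":0}]' 40
python3 -c "
from to import *
to([.4933,-.1365,.13],-CX,[0,0,-1])"
```

```text
clock: 2.6
ee_pos: [0.4929, -0.1347, 0.1134]
orientation: [-0.0, 0.064, 0.998, -0.0]
contact_force: [-2.3, 0.8, 3.6]
finger_gap: -0.0001
t2.60 pos [ 0.4929 -0.1347  0.1134] zax [-0. -0. -1.] yax [ 0.127  0.992 -0.   ] F [-2.3  0.8  3.6] gap -0.0001 q [-0.16  0.4   0.44  2.01 -0.24  0.78  1.86]
shift [-0.0006 -0.0017 -0.0166] 0.0167
rotvec [-0.     -0.0003  0.0001] shift in new axes [-0.0006 -0.0017 -0.0166]
```

```bash
python3 -m crank '[{"x":0,"y":0,"z":0.003,"wx":0,"wy":0,"wz":0,"jaw":0},{"x":0,"y":0,"z":0.002,"wx":0,"wy":0,"wz":0,"jaw":0},{"x":0,"y":0,"z":0.001,"wx":0,"wy":0,"wz":0,"jaw":0},{"x":0,"y":0,"z":0,"wx":0,"wy":0,"wz":0,"jaw":0},{"x":0,"y":0,"z":0,"wx":0,"wy":0,"wz":0,"jaw":0}]' 40
```

```text
clock: 3.22
ee_pos: [0.4934, -0.1348, 0.1087]
orientation: [0.001, 0.064, 0.998, 0.0]
contact_force: [-8.9, 1.0, 19.9]
finger_gap: -0.0001
```

```bash
python3 -m crank '[{"x":0,"y":0,"z":-0.03,"wx":0,"wy":0,"wz":0,"jaw":0},{"x":0,"y":0,"z":-0.06,"wx":0,"wy":0,"wz":0,"jaw":0},{"x":0.02,"y":0,"z":-0.055,"wx":0,"wy":0,"wz":0,"jaw":0},{"x":0.055,"y":0,"z":-0.025,"wx":0,"wy":0,"wz":0,"jaw":0},{"x":0.06,"y":0,"z":0,"wx":0,"wy":0,"wz":0,"jaw":0}]' 40
python3 -c "
from h import *
snap('scene','s1',(200,60,400,230),3.5)
from to import *; st()"
```

```text
clock: 3.85
ee_pos: [0.3587, -0.1177, 0.2791]
orientation: [0.002, 0.064, 0.998, -0.0]
contact_force: [-0.5, -0.3, 1.0]
finger_gap: -0.0
t3.90 pos [ 0.352  -0.1171  0.278 ] zax [ 0.002  0.002 -1.   ] yax [0.129 0.992 0.003] F [-3.3 -5.4 -0.1] gap -0.0001 q [-0.3  -0.15  0.49  2.14  0.07  1.13  1.6 ]
```

View pics/s1.png

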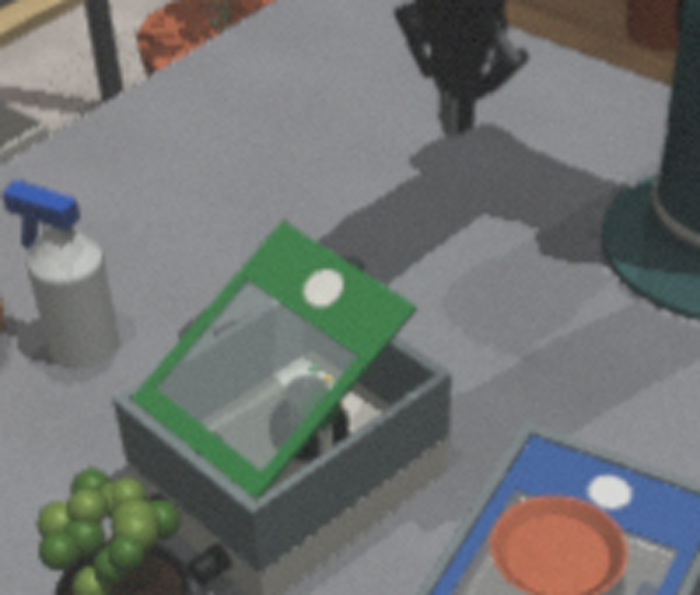

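```bash
python3 -m crank '[{"x":-0.05,"y":0,"z":0,"wx":0,"wy":0,"wz":0,"jaw":0},{"x":0,"y":0,"z":0,"wx":0,"wy":-0.18,"wz":0,"jaw":0},{"x":0,"y":0,"z":0,"wx":0,"wy":-0.18,"wz":0,"jaw":0},{"x":0,"y":0,"z":0,"wx":0,"wy":-0.18,"wz":0,"jaw":0},{"x":0,"y":0,"z":0,"wx":0,"wy":-0.18,"wz":0,"jaw":0}]' 40
python3 -c "
from to import *
Z=np.array([0,0,1])
z=CX-Z
to([.427,-.128,.246],-CX-Z,z)"
```

```text
clock: 4.53
ee_pos: [0.4094, -0.1221, 0.2785]
orientation: [0.347, 0.058, 0.936, -0.02]
contact_force: [-3.5, 2.4, 8.6]
finger_gap: 0.0002
t4.53 pos [ 0.4094 -0.1221  0.2785] zax [ 0.647 -0.078 -0.758] yax [0.123 0.992 0.003] F [-3.5  2.4  8.6] gap 0.0002 q [-0.09 -0.39  0.31  2.48  0.12  0.32  1.58]
shift [ 0.0073 -0.0038  0.0365] 0.0374
rotvec [ 0.0051 -0.0754  0.0015] shift in new axes [ 0.0101 -0.0036  0.0359]
```

```bash

python3 -c "
from to import *
E=HINGE-CX*.177;print(E)
T=E+CX*.018;T[2]=.168
to(T)"
```

```text
[ 0.4863574 -0.1356068  0.122    ]
t4.53 pos [ 0.4094 -0.1221  0.2785] zax [ 0.647 -0.078 -0.758] yax [0.123 0.992 0.003] F [-3.5  2.4  8.6] gap 0.0002 q [-0.09 -0.39  0.31  2.48  0.12  0.32  1.58]
shift [-0.0009 -0.0043  0.1464] 0.1465
```

```bash
python3 -m crank '[{"x":0.012,"y":-0.002,"z":0.02,"wx":0,"wy":0,"wz":0,"jaw":0},{"x":0,"y":-0.002,"z":0.03,"wx":0,"wy":0,"wz":0,"jaw":0},{"x":0,"y":0,"z":0.035,"wx":0,"wy":0,"wz":0,"jaw":0},{"x":0,"y":0,"z":0.03,"wx":0,"wy":0,"wz":0,"jaw":0},{"x":0,"y":0,"z":0.03,"wx":0,"wy":0,"wz":0,"jaw":0}]' 40
python3 -c "
from h import *
snap('scene','s2',(200,60,400,230),3.5)
from to import *; st()"
```

```text
clock: 5.15
ee_pos: [0.4459, -0.1398, 0.213]
orientation: [0.341, 0.068, 0.937, -0.024]
contact_force: [-0.4, -1.0, 0.9]
finger_gap: -0.0001
t5.20 pos [ 0.4467 -0.1393  0.2123] zax [ 0.636 -0.091 -0.766] yax [ 0.141  0.99  -0.001] F [-0.6  1.3  0.4] gap -0.0002 q [-0.8  -0.3   1.    2.51  1.08  0.19  0.69]
```

View pics/s2.png

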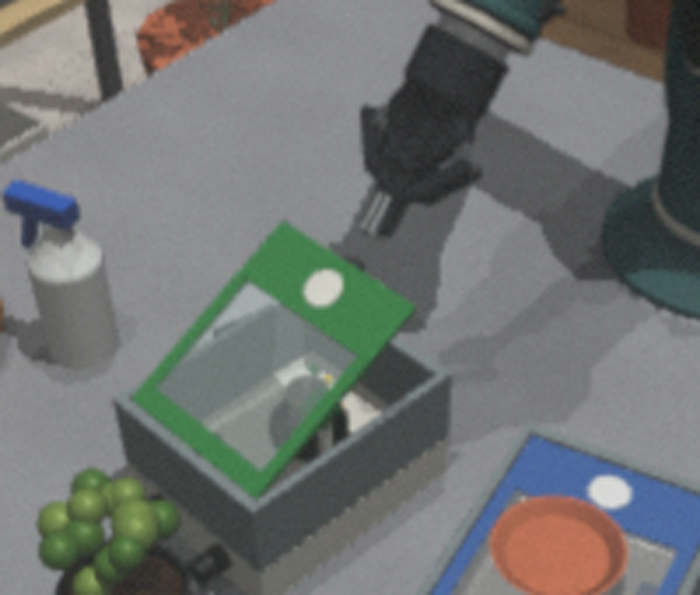

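```bash
python3 -m crank '[{"x":0.02,"y":0,"z":-0.02,"wx":0,"wy":0.13,"wz":0,"jaw":0},{"x":0,"y":0,"z":-0.01,"wx":0,"wy":0.13,"wz":0,"jaw":0},{"x":0,"y":0,"z":0,"wx":0,"wy":0,"wz":0,"jaw":0},{"x":0,"y":0,"z":0,"wx":0,"wy":0,"wz":0,"jaw":0},{"x":0,"y":0,"z":0,"wx":0,"wy":0,"wz":0,"jaw":0}]' 40
python3 -c "
from to import *
E=HINGE-CX*.177;Z=np.array([0,0,1])
T=E-CX*.016;T[2]=.173
to(T,-CX-.5*Z,.43*CX-.9*Z)"
```

```text
clock: 5.82
ee_pos: [0.4171, -0.1383, 0.223]
orientation: [0.228, 0.072, 0.971, -0.02]
contact_force: [-0.1, 0.4, -0.3]
finger_gap: 0.0002
t5.83 pos [ 0.4171 -0.1383  0.223 ] zax [ 0.44  -0.073 -0.895] yax [ 0.15   0.989 -0.006] F [-0.1  0.4 -0.3] gap 0.0002 q [-0.8  -0.34  0.93  2.39  0.54  0.55  1.19]
shift [-0.0244  0.013   0.0679] 0.0733
rotvec [-0.0156  0.0166 -0.0173] shift in new axes [-0.0257  0.0116  0.0677]
```

```bash
python3 -m crank '[{"x":0,"y":0.006,"z":0.03,"wx":0,"wy":0,"wz":-0.017,"jaw":0},{"x":0,"y":0.006,"z":0.037,"wx":-0.015,"wy":0,"wz":0,"jaw":0},{"x":-0.012,"y":0,"z":0,"wx":0,"wy":0,"wz":0,"jaw":0},{"x":-0.012,"y":0,"z":0,"wx":0,"wy":0,"wz":0,"jaw":0},{"x":0,"y":0,"z":0,"wx":0,"wy":0,"wz":0,"jaw":0}]' 40
python3 -c "
from h import *
snap('scene','s3',(200,60,400,230),3.5)
from to import *; to(HINGE-CX*.193+[0,0,.051])"
```

```text
clock: 6.45
ee_pos: [0.4522, -0.1261, 0.1919]
orientation: [0.214, 0.058, 0.975, -0.007]
contact_force: [0.4, 0.5, -0.6]
finger_gap: -0.0001
t6.50 pos [ 0.4517 -0.126   0.1916] zax [ 0.416 -0.038 -0.909] yax [0.116 0.993 0.012] F [-0.3 -0.1 -0.1] gap 0.0001 q [-0.99 -0.11  1.21  2.35  0.11  0.41  1.6 ]
shift [-0.01   -0.0056  0.025 ] 0.0275
```

View pics/s3.png

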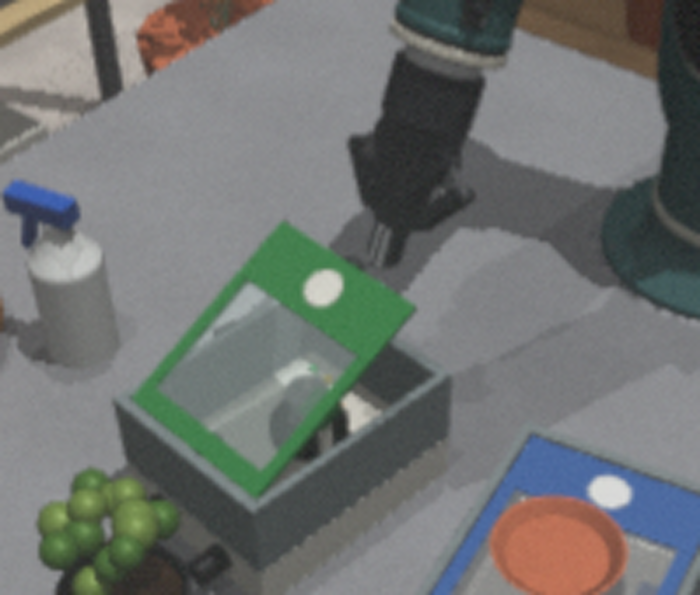

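```bash
python3 -m crank '[{"x":-0.02,"y":-0.003,"z":0.015,"wx":0,"wy":0,"wz":0,"jaw":0},{"x":-0.02,"y":0,"z":0.015,"wx":0,"wy":0,"wz":0,"jaw":0},{"x":-0.02,"y":0,"z":-0.005,"wx":0,"wy":0,"wz":0,"jaw":0},{"x":-0.02,"y":0,"z":-0.008,"wx":0,"wy":0,"wz":0,"jaw":0},{"x":0,"y":0,"z":0,"wx":0,"wy":0,"wz":0,"jaw":0}]' 40
python3 -c "
from h import *
snap('scene','s4',(200,60,400,230),3.5)
from to import *; to(HINGE-CX*.13+[0,0,.11])"
```

```text
clock: 7.12
ee_pos: [0.5045, -0.1331, 0.2133]
orientation: [0.205, 0.059, 0.977, -0.005]
contact_force: [-0.6, -0.2, 0.1]
finger_gap: 0.0004
t7.17 pos [ 0.5038 -0.1328  0.2127] zax [ 0.399 -0.033 -0.916] yax [0.118 0.993 0.015] F [-0.4 -0.3 -0.3] gap -0.0001 q [-0.89  0.12  1.21  2.21 -0.41  0.52  2.07]
shift [-0.0353 -0.005  -0.0058] 0.0361
```

View pics/s4.png

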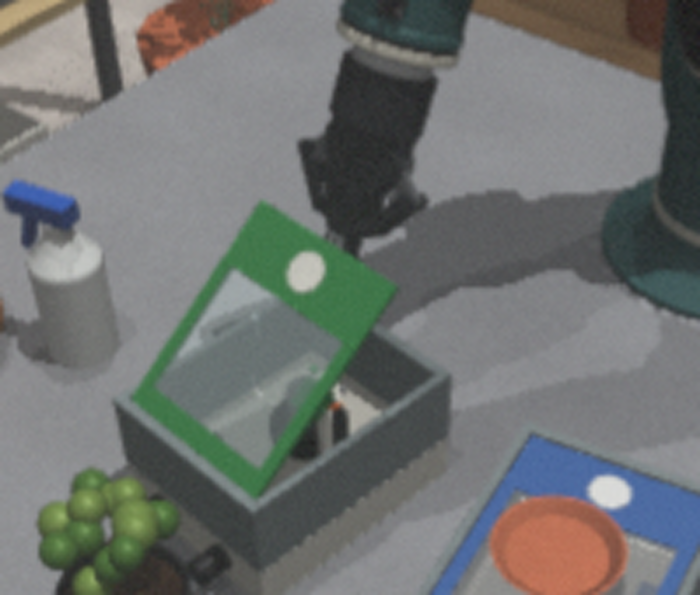

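```bash
python3 -m crank '[{"x":-0.035,"y":-0.004,"z":-0.006,"wx":0,"wy":0,"wz":0,"jaw":0},{"x":-0.031,"y":0,"z":-0.008,"wx":0,"wy":0,"wz":0,"jaw":0},{"x":-0.031,"y":0,"z":-0.008,"wx":0,"wy":0,"wz":0,"jaw":0},{"x":-0.02,"y":0,"z":0,"wx":0,"wy":0,"wz":0,"jaw":0},{"x":0,"y":0,"z":0,"wx":0,"wy":0,"wz":0,"jaw":0}]' 40
python3 -c "
from h import *
snap('scene','s5',(200,60,400,230),3.5)
from to import *; to(HINGE-CX*.03+[0,0,.17])"
```

```text
clock: 7.8
ee_pos: [0.6013, -0.1496, 0.2795]
orientation: [0.204, 0.059, 0.977, -0.005]
contact_force: [0.2, -0.2, 0.0]
finger_gap: 0.0001
t7.85 pos [ 0.6005 -0.1496  0.2792] zax [ 0.398 -0.034 -0.917] yax [0.118 0.993 0.015] F [-0.4 -0.4 -0.3] gap 0.0001 q [-0.71  0.3   1.11  1.92 -0.55  0.74  2.13]
shift [-0.0344 -0.0008  0.001 ] 0.0344
```

View pics/s5.png

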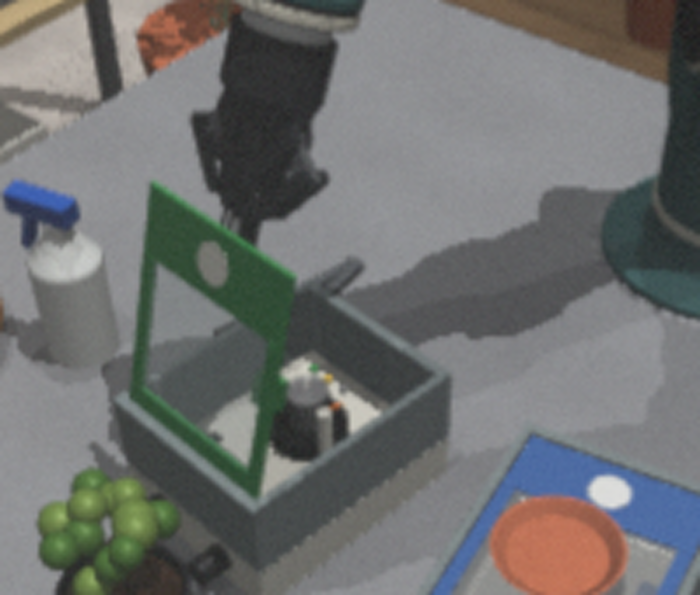

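```bash
python3 -m crank '[{"x":-0.025,"y":0,"z":0.001,"wx":0,"wy":0,"wz":0,"jaw":0},{"x":0,"y":0,"z":0,"wx":0,"wy":0,"wz":0,"jaw":0},{"x":0.05,"y":0,"z":-0.02,"wx":0,"wy":0,"wz":0,"jaw":0},{"x":0.05,"y":0,"z":-0.02,"wx":0,"wy":0.137,"wz":0,"jaw":0},{"x":0.02,"y":0,"z":0,"wx":0,"wy":0.137,"wz":0,"jaw":0}]' 40
python3 -c "
from to import *; to(KN+[0,0,.105],-CX,[0,0,-1])"
```

```text
clock: 8.48
ee_pos: [0.4952, -0.1361, 0.2809]
orientation: [0.068, 0.059, 0.996, 0.007]
contact_force: [-0.6, 1.7, 1.0]
finger_gap: 0.0
t8.47 pos [ 0.4952 -0.1361  0.2809] zax [ 0.137  0.006 -0.991] yax [0.116 0.993 0.022] F [-0.6  1.7  1. ] gap 0.0 q [-0.83  0.19  1.2   1.95 -0.27  1.01  1.93]
shift [-0.0359 -0.0022  0.0562] 0.0667
rotvec [0.0227 0.1355 0.01  ] shift in new axes [-0.0432 -0.0006  0.0509]
```

```bash
python3 -c "
from h import *
from to import *
k=np.array([*KN[:2],.07])
for n,w,s in(('scene',60,6),('top',60,5)):
    c=r.camera(n);u=proj(c,k)[0];print(n,u);u=u.astype(int)
    pickle.dump(c,open('k_'+n+'.pkl','wb'))
    im=c['image'][u[1]-w:u[1]+40,u[0]-w:u[0]+w,::-1]
    cv2.imwrite(f'pics/k_{n}.png',cv2.resize(im,None,fx=s,fy=s,interpolation=cv2.INTER_CUBIC))
"
```

```text
scene [287.38419381 178.33307303]
top [379.20276416 215.77618334]
```

View pics/k_scene.png

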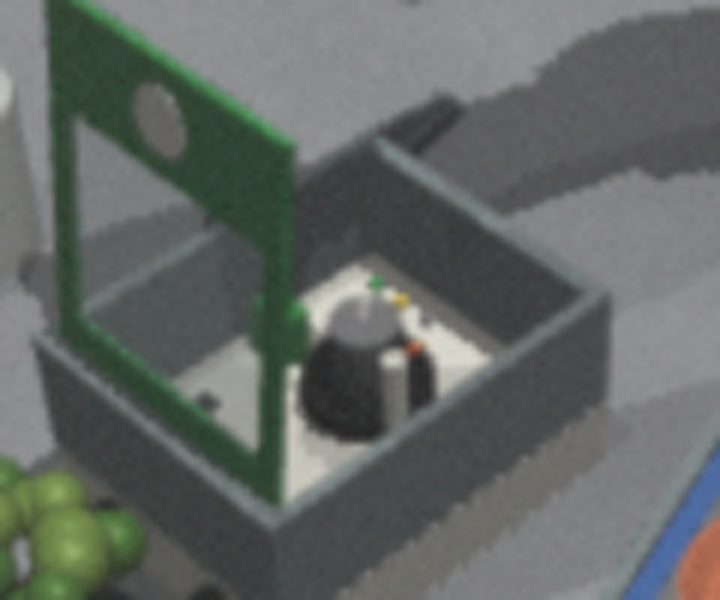

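View pics/k_top.png

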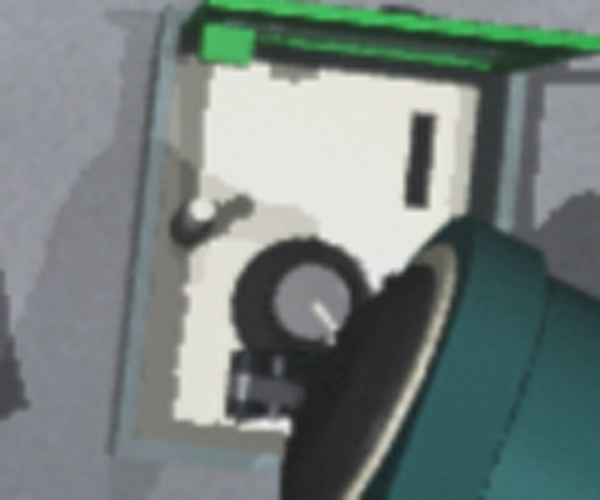

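```bash
python3 -m crank '[{"x":0.055,"y":0,"z":0,"wx":0,"wy":0.13,"wz":0,"jaw":0},{"x":0.05,"y":0,"z":0,"wx":0.02,"wy":0,"wz":0.01,"jaw":0},{"x":0.04,"y":0,"z":0,"wx":0,"wy":0,"wz":0,"jaw":0.085},{"x":0.0,"y":0,"z":0,"wx":0,"wy":0,"wz":0,"jaw":0.085},{"x":0,"y":0,"z":0,"wx":0,"wy":0,"wz":0,"jaw":0.085}]' 40
python3 -c "
from h import *
from to import *
st()
k=np.array([*KN[:2],.07])
for n,w,s in(('top',40,7),):
    c=r.camera(n);u=proj(c,k)[0];print(n,u);u=u.astype(int)
    pickle.dump(c,open('k2_'+n+'.pkl','wb'))
    im=c['image'][u[1]-w:u[1]+40,u[0]-w:u[0]+w,::-1]
    cv2.imwrite(f'pics/k2_{n}.png',cv2.resize(im,None,fx=s,fy=s,interpolation=cv2.INTER_CUBIC))
"
```

```text
clock: 9.2
ee_pos: [0.3832, -0.1203, 0.2742]
orientation: [-0.002, 0.063, 0.998, 0.005]
contact_force: [-0.7, 0.9, -0.1]
finger_gap: 0.0546
t9.20 pos [ 0.3832 -0.1203  0.2742] zax [-0.003  0.011 -1.   ] yax [0.126 0.992 0.01 ] F [-0.7  0.9 -0.1] gap 0.0546 q [-0.97 -0.18  1.11  2.09  0.17  1.14  1.51]
top [379.20276416 215.77618334]
```

View pics/k2_top.png

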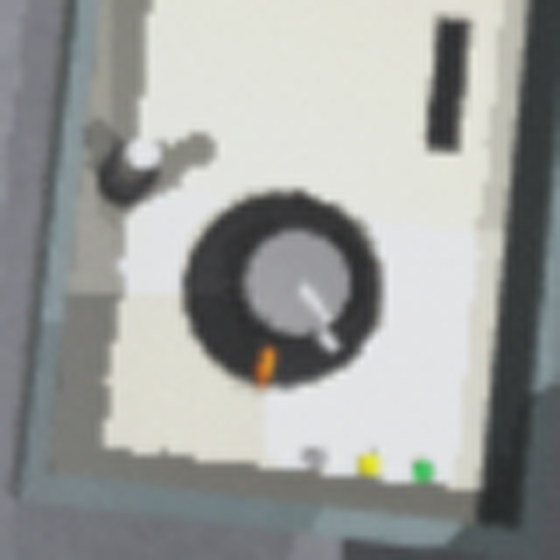

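```bash
cat > ang.py <<'E'
from h import *
from to import CX,CY,KN
def ang(c,verbose=True):
    im=c["image"][:,:,::-1]; s=6; x0,y0=339,175
    z=cv2.resize(im[y0:y0+80,x0:x0+80],None,fx=s,fy=s,interpolation=cv2.INTER_CUBIC)
    hsv=cv2.cvtColor(z,cv2.COLOR_BGR2HSV)
    W=lambda uv,h: plane(c,[((uv[0]+.5)/s-.5+x0,(uv[1]+.5)/s-.5+y0)],h)[0]
    def cen(m,lo=10):
        n,l,st,ce=cv2.connectedComponentsWithStats(m); i=1+np.argmax(st[1:,4]); return ce[i],st[i],l==i
    o,so,_=cen(cv2.inRange(hsv,(3,140,120),(18,255,255)))
    g,sg,lg=cen(cv2.inRange(hsv,(100,0,100),(180,40,185)) )
    d,sd,ld=cen(cv2.inRange(hsv,(0,0,0),(180,255,90)))
    disc=W(o,.066)
    print("orange",o/s,so,disc.round(4)); print("grey",g/s,sg,W(g,.104).round(4));print("dark",d/s,sd)
    dark=cv2.inRange(hsv,(0,0,0),(180,255,90)); 
    # outer disc: enclosing circle of the dark blob near centre
    cn=[k for k in cv2.findContours(dark,cv2.RETR_EXTERNAL,cv2.CHAIN_APPROX_NONE)[0] if cv2.pointPolygonTest(cv2.convexHull(k),(float(g[0]),float(g[1])),False)>0]
    if cn:
        e=cv2.fitEllipse(cv2.convexHull(max(cn,key=cv2.contourArea))); print("outer ellipse",np.array(e[0])/s,np.array(e[1])/s,W(e[0],.062).round(4))
    return z,hsv,W,o,g
def a_of(v): # joint angle: 0 at -CX, anticlockwise
    return np.arctan2(-(v@CY),-(v@CX)) 
E
python3 - <<'E'
from ang import *
c=pickle.load(open("k2_top.pkl","rb"))
z,hsv,W,o,g=ang(c); print("KN",KN)
# white line pixels on grey top
m=cv2.inRange(z,(195,195,195),(255,255,255))
yy,xx=np.mgrid[:480,:480]; m[(np.hypot(xx-g[0],yy-g[1])>58)]=0
n,l,st,ce=cv2.connectedComponentsWithStats(m); print(st[1:].tolist(),ce[1:].round(1).tolist())
print(hsv[int(g[1])+0,int(g[0])-20])
E
```

```text
orange [37.93767313 52.09095106] [220 298  16  30 361] [ 0.5102 -0.1352  0.066 ]
grey [10.53583327 49.11996795] [    0     0   298   480 26414] [ 0.5172 -0.0628  0.104 ]
dark [75.02072712 44.29417044] [  406     0    74   480 17457]
KN [ 0.537931 -0.142242  0.125   ]
[[94, 258, 28, 84, 1298]] [[108.4, 300.1]]
[102  28 136]
```

```bash
cat > ang.py <<'E'
from h import *
from to import CX,CY,KN
def a_of(v): return np.arctan2(-(v@CY),-(v@CX))   # 0 at front(-CX), ccw from above
def ang(c,name):
    im=c["image"][:,:,::-1]; s=7; x0,y0=339,175
    z=cv2.resize(im[y0:y0+80,x0:x0+80],None,fx=s,fy=s,interpolation=cv2.INTER_CUBIC)
    hsv=cv2.cvtColor(z,cv2.COLOR_BGR2HSV)
    W=lambda uv,h: plane(c,[((uv[0]+.5)/s-.5+x0,(uv[1]+.5)/s-.5+y0)],h)[0]
    yy,xx=np.mgrid[:560,:560]; near=(np.hypot(xx-285,yy-288)<105)
    big=lambda m:max(cv2.findContours(m,cv2.RETR_EXTERNAL,cv2.CHAIN_APPROX_NONE)[0],key=cv2.contourArea)
    cen=lambda k:(lambda M:np.array([M["m10"]/M["m00"],M["m01"]/M["m00"]]))(cv2.moments(k))
    o=cen(big(cv2.inRange(hsv,(3,140,120),(20,255,255))&(near*255).astype(np.uint8)))
    dark=((hsv[:,:,2]<110)&near).astype(np.uint8)*255
    e=cv2.fitEllipse(cv2.convexHull(big(dark)))
    cap=cv2.inRange(hsv,(0,0,115),(180,60,255))&((np.hypot(xx-297,yy-282)<62)*255).astype(np.uint8)
    cap=cv2.morphologyEx(cap,cv2.MORPH_OPEN,np.ones((25,25)))
    ce=cv2.fitEllipse(cv2.convexHull(big(cap)))
    Od=W(e[0],.064); Oc=W(ce[0],.104)
    print("outer",np.round(e[0],1),np.round(e[1],1),Od.round(4),"cap",np.round(ce[0],1),np.round(ce[1],1),Oc.round(4))
    axis=(Od[:2]+Oc[:2])/2
    P=W(o,.066); v=P[:2]-axis; print("mark",P.round(4),"r",np.linalg.norm(v).round(4),"ang",a_of(v@np.eye(2,3)).round(4))
    # white line on the cap
    w=((z.min(2)>175)&(np.hypot(xx-ce[0][0],yy-ce[0][1])<48)).astype(np.uint8)*255
    k=big(w); pts=np.argwhere(cv2.drawContours(np.zeros_like(w),[k],-1,255,-1)>0)[:,::-1].astype(np.float32)
    vx,vy,px,py=cv2.fitLine(pts,cv2.DIST_L2,0,.01,.01).ravel(); 
    a=W((px-20*vx,py-20*vy),.104);b=W((px+20*vx,py+20*vy),.104); v=(b-a)
    m=W((px,py),.104)-[*axis,.104]
    if v@m<0:v=-v
    print("line ang",a_of(v).round(4),"centroid ang",a_of(m).round(4),"off",m.round(4),"n",len(pts))
    # wing outside of the cap
    ww=((hsv[:,:,1]<60)&(z.min(2)>130)&(np.hypot(xx-ce[0][0],yy-ce[0][1])>60)&(np.hypot(xx-e[0][0],yy-e[0][1])<90)).astype(np.uint8)*255
    for q in cv2.findContours(ww,cv2.RETR_EXTERNAL,cv2.CHAIN_APPROX_NONE)[0]:
        if cv2.contourArea(q)>60:
            u=cen(q);p=W(u,.072);v=p[:2]-axis;print("wing",u.round(1),cv2.contourArea(q),"r",np.linalg.norm(v).round(4),"ang",a_of(v@np.eye(2,3)).round(4))
E
python3 - <<'E'
from ang import *
ang(pickle.load(open("k2_top.pkl","rb")),"a")
E
```

```text
outer [282. 289.] [191.  195.4] [ 0.5381 -0.1421  0.064 ] cap [297.9 283.2] [101.4 106. ] [ 0.5377 -0.1427  0.104 ]
mark [ 0.5102 -0.1352  0.066 ] r 0.0286 ang -0.1261
line ang 0.7642 centroid ang 0.8193 off [-0.0068 -0.0057  0.    ] n 606
wing [329.3 342.6] 181.0 r 0.0254 ang 0.7834
```

```bash
python3 -c "
from to import *; to([.5379,-.1424,.20],-CX,[0,0,-1])"
```

```text
t9.25 pos [ 0.3832 -0.1205  0.2743] zax [-0.005  0.009 -1.   ] yax [0.126 0.992 0.009] F [-0.1  0.1  0.2] gap 0.0621 q [-0.97 -0.18  1.11  2.09  0.17  1.14  1.51]
shift [-0.1566 -0.0028  0.0733] 0.173
rotvec [ 0.0086 -0.0058  0.0013] shift in new axes [-0.1562 -0.0019  0.0743]
```

```bash
python3 -m crank '[{"x":-0.05,"y":-0.001,"z":0,"wx":0.009,"wy":-0.006,"wz":0.001,"jaw":0.065},{"x":-0.05,"y":-0.001,"z":0.01,"wx":0,"wy":0,"wz":0,"jaw":0.065},{"x":-0.05,"y":0,"z":0.03,"wx":0,"wy":0,"wz":0,"jaw":0.065},{"x":-0.006,"y":0,"z":0.034,"wx":0,"wy":0,"wz":0,"jaw":0.065},{"x":0,"y":0,"z":0,"wx":0,"wy":0,"wz":0,"jaw":0.065}]' 40
python3 -c "
from to import *; to([.5379,-.1424,.076],-CX,[0,0,-1])"
```

```text
clock: 9.88
ee_pos: [0.4748, -0.1298, 0.2139]
orientation: [-0.012, 0.068, 0.998, 0.004]
contact_force: [-1.6, 0.5, 1.2]
finger_gap: 0.0649
t9.88 pos [ 0.4748 -0.1298  0.2139] zax [-0.024  0.009 -1.   ] yax [0.135 0.991 0.005] F [-1.6  0.5  1.2] gap 0.0649 q [-0.7   0.38  1.12  1.96 -0.39  1.06  2.03]
shift [-0.0676 -0.0047  0.1362] 0.1522
rotvec [ 0.0054 -0.0249 -0.0073] shift in new axes [-0.0642 -0.0045  0.1379]
```

```bash
python3 -m crank '[{"x":-0.02,"y":-0.001,"z":0,"wx":0.005,"wy":-0.012,"wz":0,"jaw":0.065},{"x":-0.02,"y":-0.001,"z":0,"wx":0,"wy":-0.012,"wz":-0.007,"jaw":0.065},{"x":-0.02,"y":-0.001,"z":0,"wx":0,"wy":0,"wz":0,"jaw":0.065},{"x":0,"y":0,"z":0,"wx":0,"wy":0,"wz":0,"jaw":0.065},{"x":0,"y":0,"z":0,"wx":0,"wy":0,"wz":0,"jaw":0.065}]' 40
python3 -c "
from to import *; to([.5379,-.1424,.076],-CX,[0,0,-1])"
```

```text
clock: 10.5
ee_pos: [0.5349, -0.1397, 0.2167]
orientation: [0.003, 0.063, 0.998, 0.003]
contact_force: [-0.7, -0.1, 0.3]
finger_gap: 0.0651
t10.50 pos [ 0.5349 -0.1397  0.2167] zax [ 0.006  0.005 -1.   ] yax [0.126 0.992 0.005] F [-0.7 -0.1  0.3] gap 0.0651 q [-0.59  0.48  1.04  1.84 -0.47  1.09  2.07]
shift [-0.0025 -0.003   0.1407] 0.1408
rotvec [0.0055 0.0053 0.0012] shift in new axes [-0.0033 -0.0023  0.1407]
```

```bash
python3 -m crank '[{"x":-0.003,"y":-0.002,"z":0.035,"wx":0.005,"wy":0.005,"wz":0.001,"jaw":0.065},{"x":0,"y":0,"z":0.035,"wx":0,"wy":0,"wz":0,"jaw":0.065},{"x":0,"y":0,"z":0.03,"wx":0,"wy":0,"wz":0,"jaw":0.065},{"x":0,"y":0,"z":0,"wx":0,"wy":0,"wz":0,"jaw":0.065},{"x":0,"y":0,"z":0,"wx":0,"wy":0,"wz":0,"jaw":0.065}]' 40
python3 -c "
from to import *; to([.5379,-.1424,.076],-CX,[0,0,-1])
from h import *
snap('scene','s6',(200,60,400,230),3.5)"
```

```text
clock: 11.12
ee_pos: [0.5381, -0.142, 0.1175]
orientation: [0.0, 0.064, 0.998, 0.0]
contact_force: [-0.6, 0.7, 0.5]
finger_gap: 0.065
t11.12 pos [ 0.5381 -0.142   0.1175] zax [ 0.001  0.    -1.   ] yax [0.127 0.992 0.001] F [-0.6  0.7  0.5] gap 0.065 q [-0.49  0.61  0.92  1.91 -0.61  0.93  2.17]
shift [ 0.0002 -0.0005  0.0415] 0.0415
rotvec [0.0005 0.0007 0.0002] shift in new axes [ 0.0002 -0.0004  0.0415]
```

View pics/s6.png

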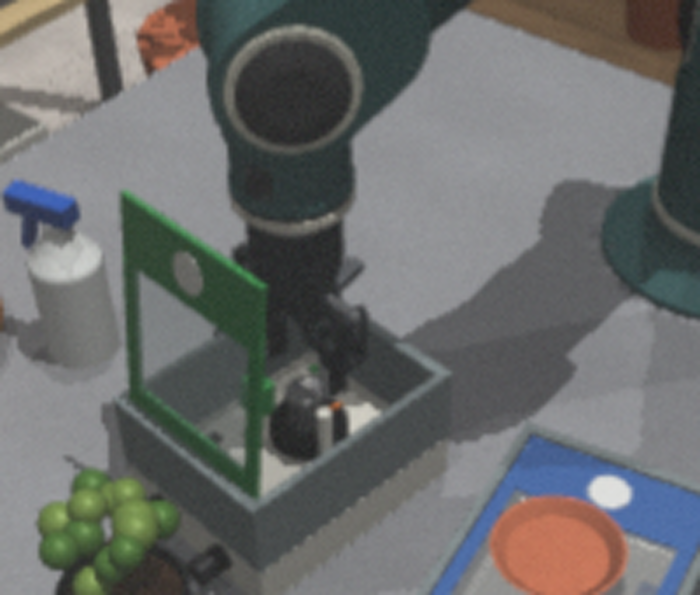

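```bash
python3 -m crank '[{"x":0,"y":0,"z":0.025,"wx":0,"wy":0,"wz":0,"jaw":0.065},{"x":0,"y":0,"z":0.015,"wx":0,"wy":0,"wz":0,"jaw":0.065},{"x":0,"y":0,"z":0,"wx":0,"wy":0,"wz":0,"jaw":0.03},{"x":0,"y":0,"z":0,"wx":0,"wy":0,"wz":0,"jaw":0.03},{"x":0,"y":0,"z":0,"wx":0,"wy":0,"wz":0,"jaw":0.03}]' 20
python3 -c "
from to import *; st()"
```

```text
clock: 11.8
ee_pos: [0.5379, -0.1416, 0.0768]
orientation: [-0.0, 0.064, 0.998, 0.001]
contact_force: [-3.1, 4.0, 7.3]
finger_gap: 0.0375
t11.80 pos [ 0.5379 -0.1416  0.0768] zax [ 0.     0.001 -1.   ] yax [0.127 0.992 0.001] F [-3.1  4.   7.3] gap 0.0375 q [-0.44  0.67  0.86  1.93 -0.67  0.86  2.22]
```

```bash
python3 -m crank '[{"x":0,"y":0,"z":0,"wx":0,"wy":0,"wz":0.16,"jaw":0.03},{"x":0,"y":0,"z":0,"wx":0,"wy":0,"wz":0.16,"jaw":0.03},{"x":0,"y":0,"z":0,"wx":0,"wy":0,"wz":0.16,"jaw":0.03},{"x":0,"y":0,"z":0,"wx":0,"wy":0,"wz":0.16,"jaw":0.03},{"x":0,"y":0,"z":0,"wx":0,"wy":0,"wz":0.16,"jaw":0.03}]' 20
python3 -m crank '[{"x":0,"y":0,"z":0,"wx":0,"wy":0,"wz":0.11,"jaw":0.03},{"x":0,"y":0,"z":0,"wx":0,"wy":0,"wz":0,"jaw":0.03},{"x":0,"y":0,"z":0,"wx":0,"wy":0,"wz":0,"jaw":0.03},{"x":0,"y":0,"z":0,"wx":0,"wy":0,"wz":0,"jaw":0.03},{"x":0,"y":0,"z":0,"wx":0,"wy":0,"wz":0,"jaw":0.03}]' 20
python3 -c "
from to import *; st()
from h import *
snap('scene','s7',(200,60,400,230),3.5)"
```

```text
clock: 12.42
ee_pos: [0.5378, -0.1418, 0.0768]
orientation: [-0.0, 0.45, 0.893, 0.0]
contact_force: [-4.1, 1.8, 4.5]
finger_gap: 0.0371
clock: 13.05
ee_pos: [0.5377, -0.1419, 0.0767]
orientation: [-0.0, 0.496, 0.868, 0.0]
contact_force: [-3.8, 1.3, 8.0]
finger_gap: 0.0373
t13.05 pos [ 0.5377 -0.1419  0.0767] zax [-0.     0.001 -1.   ] yax [0.861 0.508 0.   ] F [-3.8  1.3  8. ] gap 0.0373 q [-0.56  0.79  1.06  1.93 -0.85  0.96  1.45]
```

View pics/s7.png

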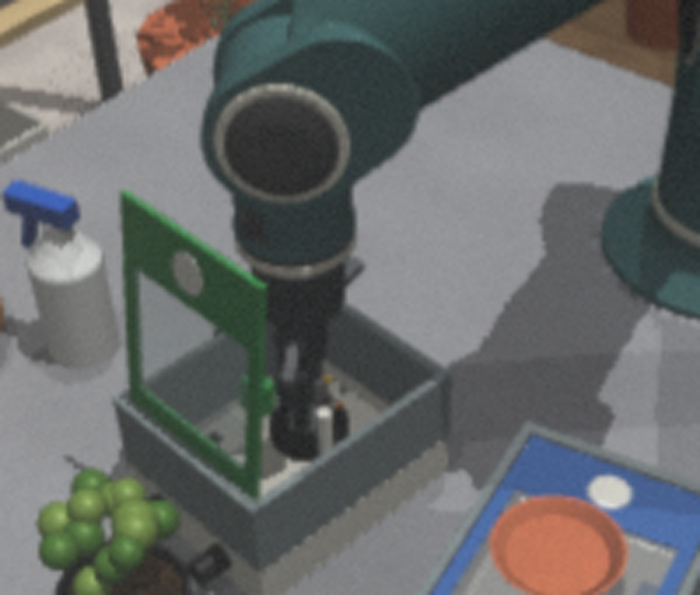

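```bash
python3 -m crank '[{"x":0,"y":0,"z":0,"wx":0,"wy":0,"wz":0,"jaw":0.065},{"x":0,"y":0,"z":0,"wx":0,"wy":0,"wz":0,"jaw":0.065},{"x":0,"y":0,"z":0,"wx":0,"wy":0,"wz":0,"jaw":0.065},{"x":0,"y":0,"z":-0.04,"wx":0,"wy":0,"wz":0,"jaw":0.065},{"x":0,"y":0,"z":-0.05,"wx":0,"wy":0,"wz":0,"jaw":0.065}]' 20
python3 -m crank '[{"x":0,"y":0,"z":-0.05,"wx":0,"wy":0,"wz":0,"jaw":0.065},{"x":0.02,"y":-0.026,"z":-0.03,"wx":0,"wy":0,"wz":0,"jaw":0.065},{"x":0.03,"y":-0.039,"z":0,"wx":0,"wy":0,"wz":0,"jaw":0.065},{"x":0.03,"y":-0.039,"z":0,"wx":0,"wy":0,"wz":0,"jaw":0.065},{"x":0.02,"y":-0.026,"z":0,"wx":0,"wy":0,"wz":0,"jaw":0.065}]' 20
python3 - <<'E'
from ang import *
from to import st
st()
c=snap('top','t3',(330,140,450,265),4.5); 
ang(c,"a")
E
```

```text
clock: 13.72
ee_pos: [0.5372, -0.1418, 0.1666]
orientation: [-0.001, 0.496, 0.868, -0.0]
contact_force: [1.5, 0.7, 0.4]
finger_gap: 0.0656
clock: 14.35
ee_pos: [0.3945, -0.1237, 0.2488]
orientation: [-0.003, 0.498, 0.867, -0.001]
contact_force: [-0.8, 0.3, 1.2]
finger_gap: 0.0652
t14.35 pos [ 0.3945 -0.1237  0.2488] zax [-0.006  0.002 -1.   ] yax [ 0.864  0.504 -0.004] F [-0.8  0.3  1.2] gap 0.0652 q [-0.99 -0.04  1.22  2.11  0.05  1.06  0.73]
outer [282. 289.] [191.2 195.2] [ 0.5381 -0.1421  0.064 ] cap [297.1 282. ] [100.3 103.5] [ 0.5381 -0.1424  0.104 ]
mark [ 0.507  -0.1344  0.066 ] r 0.0321 ang -0.1187
line ang -0.1489 centroid ang -0.0818 off [-0.008   0.0017  0.    ] n 540
wing [269.8 352.3] 184.5 r 0.0244 ang -0.1284
```

View pics/t3.png

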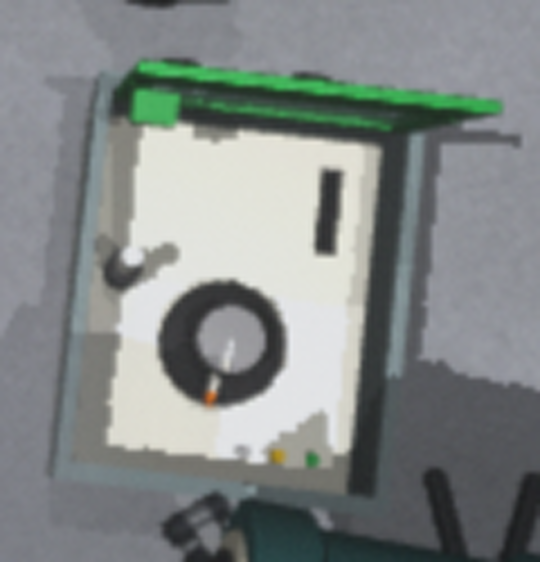

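The view shows the white pointer and orange mark lined up at about (211,395). By measurement the pointer wing is at -0.128 rad and the mark at about -0.12 to -0.126, so the mark hasn't moved. Next I'll close the cover from behind.

```bash
python3 -m crank '[{"x":0,"y":0,"z":-0.03,"wx":0,"wy":0,"wz":-0.18,"jaw":0},{"x":0,"y":0,"z":-0.03,"wx":0,"wy":0,"wz":-0.18,"jaw":0},{"x":0,"y":0,"z":-0.03,"wx":0,"wy":0,"wz":-0.18,"jaw":0},{"x":0,"y":0,"z":-0.03,"wx":0,"wy":0,"wz":-0.18,"jaw":0},{"x":0,"y":0,"z":-0.01,"wx":0,"wy":0,"wz":-0.18,"jaw":0}]' 20
python3 -c "
from to import *; to(HINGE+CX*.05+[0,0,.25],-CX,[0,0,-1])"
```

```text
clock: 15.02
ee_pos: [0.3967, -0.1242, 0.3806]
orientation: [-0.002, 0.068, 0.998, 0.001]
contact_force: [-0.4, -0.1, 0.6]
finger_gap: -0.0001
t15.03 pos [ 0.3967 -0.1242  0.3806] zax [-0.004  0.003 -1.   ] yax [0.137 0.991 0.002] F [-0.4 -0.1  0.6] gap -0.0001 q [-1.1  -0.35  1.06  1.9   0.3   1.43  1.33]
shift [-0.3174  0.003   0.0072] 0.3175
rotvec [ 0.0022 -0.0042 -0.0091] shift in new axes [-3.174e-01  1.000e-04  8.600e-03]
```

```bash
python3 -m crank '[{"x":-0.04,"y":0,"z":0,"wx":0,"wy":-0.004,"wz":-0.009,"jaw":0},{"x":-0.05,"y":0,"z":0,"wx":0,"wy":0,"wz":0,"jaw":0},{"x":-0.05,"y":0,"z":0,"wx":0,"wy":0,"wz":0,"jaw":0},{"x":-0.05,"y":0,"z":0,"wx":0,"wy":0,"wz":0,"jaw":0},{"x":-0.05,"y":0,"z":0,"wx":0,"wy":0,"wz":0,"jaw":0}]' 20
python3 -c "
from to import *; to(HINGE+CX*.05+[0,0,.25],-CX,[0,0,-1])"
```

```text
clock: 15.65
ee_pos: [0.5763, -0.1452, 0.3861]
orientation: [-0.005, 0.071, 0.997, 0.001]
contact_force: [-0.2, 2.2, 2.8]
finger_gap: 0.0002
t15.65 pos [ 0.5763 -0.1452  0.3861] zax [-0.011  0.004 -1.   ] yax [0.141 0.99  0.002] F [-0.2  2.2  2.8] gap 0.0002 q [-0.59  0.45  1.13  1.49 -0.4   1.47  1.97]
shift [-0.1367 -0.0002  0.0126] 0.1373
rotvec [ 0.0022 -0.0109 -0.0135] shift in new axes [-0.1366 -0.002   0.0141]
```

```bash
python3 -m crank '[{"x":-0.035,"y":0,"z":0,"wx":0,"wy":-0.011,"wz":-0.013,"jaw":0},{"x":-0.035,"y":0,"z":0,"wx":0,"wy":0,"wz":0,"jaw":0},{"x":-0.035,"y":0,"z":0,"wx":0,"wy":0,"wz":0,"jaw":0},{"x":-0.032,"y":0,"z":0,"wx":0,"wy":0,"wz":0,"jaw":0},{"x":0,"y":0,"z":0,"wx":0,"wy":0,"wz":0,"jaw":0}]' 20
python3 -c "
from to import *; to(HINGE+CX*.05+[0,0,.16],-CX,[0,0,-1])
from h import *
snap('scene','s8',(160,20,360,190),3.5)"
```

```text
clock: 16.27
ee_pos: [0.7113, -0.1636, 0.3853]
orientation: [-0.0, 0.065, 0.998, 0.001]
contact_force: [-1.1, 1.1, -0.8]
finger_gap: -0.0001
t16.27 pos [ 0.7113 -0.1636  0.3853] zax [-0.     0.001 -1.   ] yax [0.129 0.992 0.001] F [-1.1  1.1 -0.8] gap -0.0001 q [-0.31  0.71  1.    1.1  -0.58  1.6   1.98]
shift [-0.0003 -0.0011  0.1033] 0.1033
rotvec [ 0.0014 -0.0005 -0.0013] shift in new axes [-0.0003 -0.0009  0.1033]
```

View pics/s8.png

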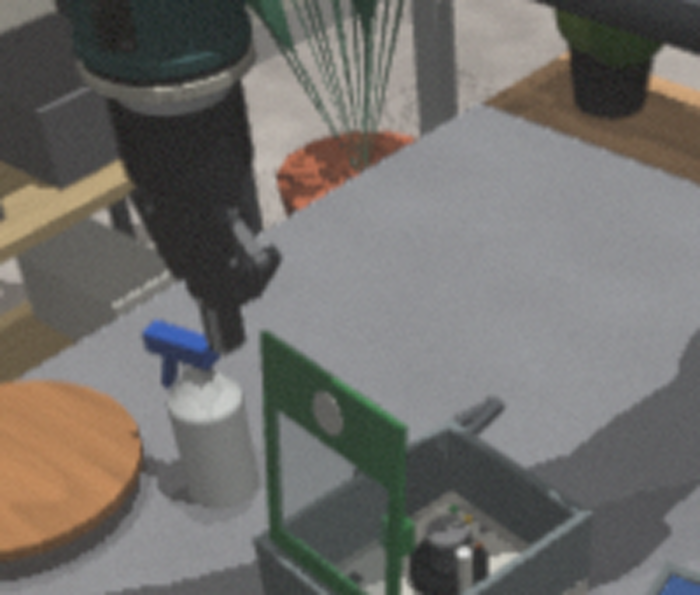

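```bash
python3 -m crank '[{"x":0,"y":0,"z":0.03,"wx":0,"wy":0,"wz":0,"jaw":0},{"x":0,"y":0,"z":0.035,"wx":0,"wy":0,"wz":0,"jaw":0},{"x":0,"y":0,"z":0.035,"wx":0,"wy":0,"wz":0,"jaw":0},{"x":0.02,"y":0,"z":0,"wx":0,"wy":0,"wz":0,"jaw":0},{"x":0.02,"y":0,"z":0,"wx":0,"wy":0,"wz":0,"jaw":0}]' 20
python3 -m crank '[{"x":0.025,"y":0,"z":0,"wx":0,"wy":0,"wz":0,"jaw":0},{"x":0.025,"y":0,"z":0,"wx":0,"wy":0,"wz":0,"jaw":0},{"x":0.025,"y":0,"z":0.005,"wx":0,"wy":0,"wz":0,"jaw":0},{"x":0.02,"y":0,"z":0.01,"wx":0,"wy":0,"wz":0,"jaw":0},{"x":0,"y":0,"z":0,"wx":0,"wy":0,"wz":0,"jaw":0}]' 20
python3 -c "
from to import *; to(HINGE-CX*.125+[0,0,.13],-CX,[0,0,-1])
from h import *
snap('scene','s9',(200,60,400,230),3.5)"
```

```text
clock: 16.95
ee_pos: [0.6693, -0.1577, 0.2868]
orientation: [0.001, 0.065, 0.998, 0.001]
contact_force: [0.5, -0.9, 0.4]
finger_gap: 0.0
clock: 17.58
ee_pos: [0.575, -0.1449, 0.2718]
orientation: [0.001, 0.065, 0.998, 0.002]
contact_force: [-0.8, 0.0, 0.1]
finger_gap: 0.0001
t17.57 pos [ 0.575  -0.1449  0.2718] zax [ 0.002  0.004 -1.   ] yax [0.129 0.992 0.004] F [-0.8  0.   0.1] gap 0.0001 q [-0.57  0.52  1.08  1.68 -0.49  1.24  2.06]
shift [ 0.0371 -0.0022  0.0198] 0.0421
rotvec [ 0.0044  0.001  -0.0015] shift in new axes [ 0.0371 -0.0021  0.0198]
```

View pics/s9.png

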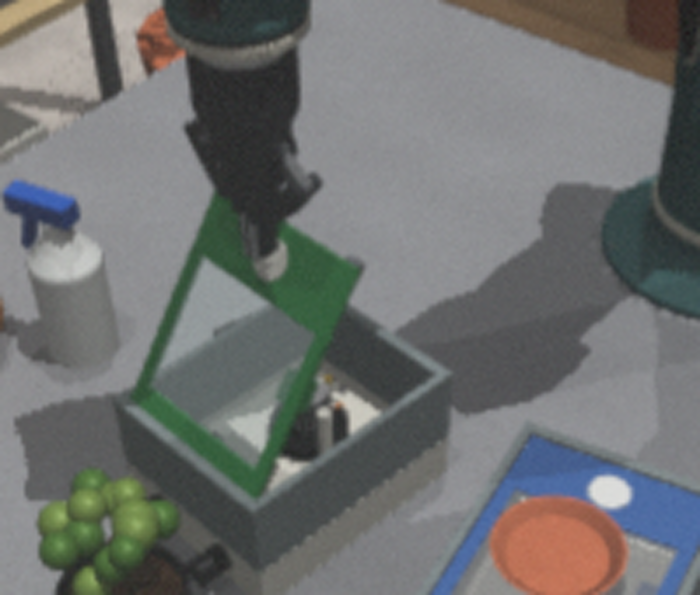

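```bash
python3 -m crank '[{"x":0.018,"y":-0.001,"z":0.01,"wx":0.004,"wy":0,"wz":0,"jaw":0},{"x":0.019,"y":-0.001,"z":0.01,"wx":0,"wy":0,"wz":0,"jaw":0},{"x":0.02,"y":0,"z":0.015,"wx":0,"wy":0,"wz":0,"jaw":0},{"x":0.02,"y":0,"z":0.01,"wx":0,"wy":0,"wz":0,"jaw":0},{"x":0,"y":0,"z":0,"wx":0,"wy":0,"wz":0,"jaw":0}]' 20
python3 -c "
from to import *; to(DOT,-CX,[0,0,-1])
from h import *
snap('scene','s10',(200,60,400,230),3.5)"
```

```text
clock: 18.25
ee_pos: [0.4994, -0.1373, 0.2267]
orientation: [0.0, 0.065, 0.998, -0.0]
contact_force: [-0.2, 0.4, 0.1]
finger_gap: -0.0002
t18.25 pos [ 0.4994 -0.1373  0.2267] zax [ 0.001 -0.001 -1.   ] yax [ 0.129  0.992 -0.001] F [-0.2  0.4  0.1] gap -0.0002 q [-0.69  0.42  1.14  1.91 -0.43  1.09  2.07]
shift [6.200e-03 1.000e-04 1.017e-01] 0.1018
rotvec [-0.0005  0.001  -0.0016] shift in new axes [6.100e-03 1.000e-04 1.017e-01]
```

View pics/s10.png

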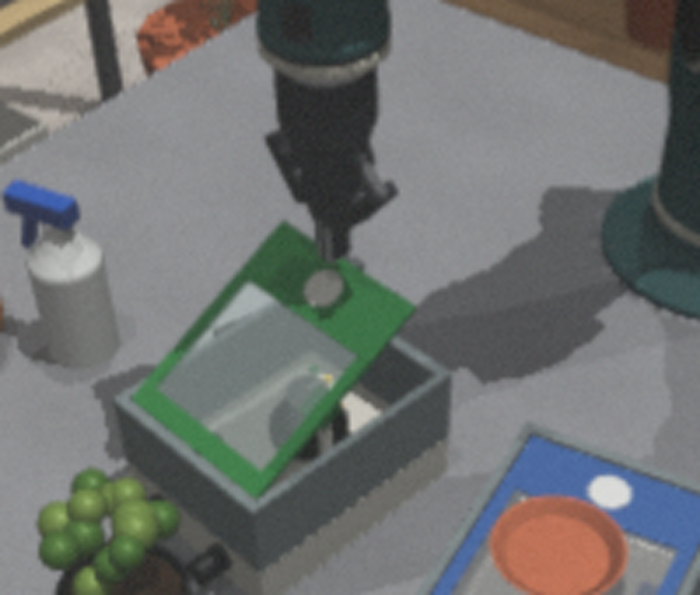

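```bash
python3 -m crank '[{"x":0.006,"y":0,"z":0.015,"wx":0,"wy":0,"wz":0,"jaw":0},{"x":0,"y":0,"z":0.03,"wx":0,"wy":0,"wz":0,"jaw":0},{"x":0,"y":0,"z":0.03,"wx":0,"wy":0,"wz":0,"jaw":0},{"x":0,"y":0,"z":0.02,"wx":0,"wy":0,"wz":0,"jaw":0},{"x":0,"y":0,"z":0.01,"wx":0,"wy":0,"wz":0,"jaw":0}]' 20
python3 -c "
from to import *; to(DOT-[0,0,.013])"
```

```text
clock: 18.92
ee_pos: [0.4937, -0.1372, 0.1207]
orientation: [-0.0, 0.065, 0.998, -0.001]
contact_force: [-3.5, 2.8, 6.0]
finger_gap: 0.0001
t18.93 pos [ 0.4937 -0.1372  0.1207] zax [-0.    -0.002 -1.   ] yax [ 0.129  0.992 -0.002] F [-3.5  2.8  6. ] gap 0.0001 q [-0.56  0.55  0.98  2.01 -0.6   0.89  2.19]
shift [0.0005 0.0006 0.0087] 0.0087
```

```bash
python3 -m crank '[{"x":0,"y":0,"z":0.005,"wx":0,"wy":0,"wz":0,"jaw":0},{"x":0,"y":0,"z":0.003,"wx":0,"wy":0,"wz":0,"jaw":0},{"x":0,"y":0,"z":0.001,"wx":0,"wy":0,"wz":0,"jaw":0},{"x":0,"y":0,"z":0,"wx":0,"wy":0,"wz":0,"jaw":0},{"x":0,"y":0,"z":0,"wx":0,"wy":0,"wz":0,"jaw":0}]' 20
```

```text
clock: 19.55
ee_pos: [0.4943, -0.1371, 0.1129]
orientation: [0.001, 0.065, 0.998, -0.001]
contact_force: [-3.4, -0.7, 5.4]
finger_gap: 0.0002
```

```bash
python3 -m crank '[{"x":0,"y":0,"z":0.001,"wx":0,"wy":0,"wz":0,"jaw":0},{"x":0,"y":0,"z":0.001,"wx":0,"wy":0,"wz":0,"jaw":0},{"x":0,"y":0,"z":0.001,"wx":0,"wy":0,"wz":0,"jaw":0},{"x":0,"y":0,"z":0,"wx":0,"wy":0,"wz":0,"jaw":0},{"x":0,"y":0,"z":0,"wx":0,"wy":0,"wz":0,"jaw":0}]' 20
```

```text
clock: 20.18
ee_pos: [0.4944, -0.1371, 0.11]
orientation: [0.001, 0.065, 0.998, -0.001]
contact_force: [-2.8, -0.8, 5.4]
finger_gap: 0.0002
```

```bash
python3 -m crank '[{"x":0,"y":0,"z":0.001,"wx":0,"wy":0,"wz":0,"jaw":0},{"x":0,"y":0,"z":0.001,"wx":0,"wy":0,"wz":0,"jaw":0},{"x":0,"y":0,"z":0,"wx":0,"wy":0,"wz":0,"jaw":0},{"x":0,"y":0,"z":0,"wx":0,"wy":0,"wz":0,"jaw":0},{"x":0,"y":0,"z":0,"wx":0,"wy":0,"wz":0,"jaw":0}]' 20
python3 -c "
from h import *
snap('scene','s11',(200,60,400,230),3.5)"
```

```text
clock: 20.8
ee_pos: [0.4946, -0.1373, 0.1086]
orientation: [0.001, 0.065, 0.998, -0.001]
contact_force: [-8.4, 1.8, 23.5]
finger_gap: 0.0
```

View pics/s11.png

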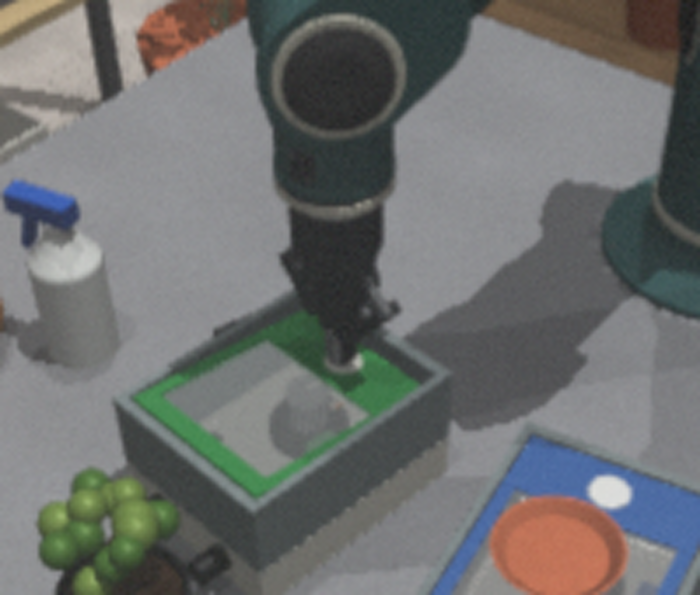

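```bash
python3 -m crank '[{"x":0,"y":0,"z":-0.01,"wx":0,"wy":0,"wz":0,"jaw":0},{"x":0,"y":0,"z":-0.02,"wx":0,"wy":0,"wz":0,"jaw":0},{"x":0,"y":0,"z":-0.03,"wx":0,"wy":0,"wz":0,"jaw":0},{"x":0,"y":0,"z":-0.03,"wx":0,"wy":0,"wz":0,"jaw":0},{"x":0,"y":0,"z":-0.03,"wx":0,"wy":0,"wz":0,"jaw":0}]' 20
python3 -c "
from h import *
snap('scene','s12',(200,60,400,230),3.5)"
```

```text
clock: 21.48
ee_pos: [0.4941, -0.1368, 0.2296]
orientation: [0.001, 0.065, 0.998, -0.001]
contact_force: [0.6, 0.2, 0.9]
finger_gap: -0.0001
```

View pics/s12.png

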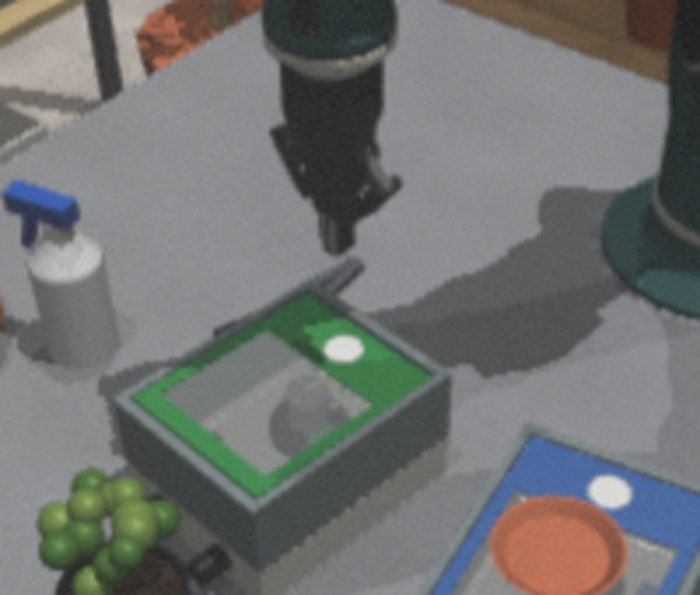

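```bash
python3 -m crank '[{"x":0.04,"y":0,"z":-0.03,"wx":0,"wy":0,"wz":0,"jaw":0},{"x":0.04,"y":0,"z":0,"wx":0,"wy":0,"wz":0,"jaw":0},{"x":0.03,"y":0,"z":0,"wx":0,"wy":0,"wz":0,"jaw":0},{"x":0,"y":0,"z":0,"wx":0,"wy":0,"wz":0,"jaw":0},{"x":0,"y":0,"z":0,"wx":0,"wy":0,"wz":0,"jaw":0}]' 20
python3 -c "
from h import *
for n,b,uv in(('scene',(180,110,340,230),(297.6,158.2)),('top',(320,140,450,265),(380.5,232.7))):
    c=snap(n,'f_'+n,b,4.5); c0=pickle.load(open(n+'0.pkl','rb'))
    hsv=cv2.cvtColor(c['image'],cv2.COLOR_RGB2HSV); w=cv2.inRange(hsv,(0,0,200),(180,40,255))
    m=np.zeros_like(w);u,v=map(int,uv);m[v-12:v+13,u-15:u+16]=w[v-12:v+13,u-15:u+16]
    M=cv2.moments(m,True);print(n,M['m10']/M['m00'],M['m01']/M['m00'],M['m00'])
    d=cv2.absdiff(c['image'],c0['image']).max(2);cv2.imwrite(f'pics/d_{n}.png',d)
    z0=c0['range_z'][v-3:v+4,u-3:u+4];z1=c['range_z'][v-3:v+4,u-3:u+4];print('depth',np.median(z0),np.median(z1))
"
```

```text
clock: 22.15
ee_pos: [0.3959, -0.1232, 0.2595]
orientation: [-0.001, 0.065, 0.998, -0.0]
contact_force: [0.3, -0.0, 0.4]
finger_gap: -0.0002
scene 294.0 158.71428571428572 7.0
depth 1.1633704 1.1702168
top 379.9793103448276 232.77241379310345 145.0
depth 0.9833766 0.98773646
```

View pics/f_top.png

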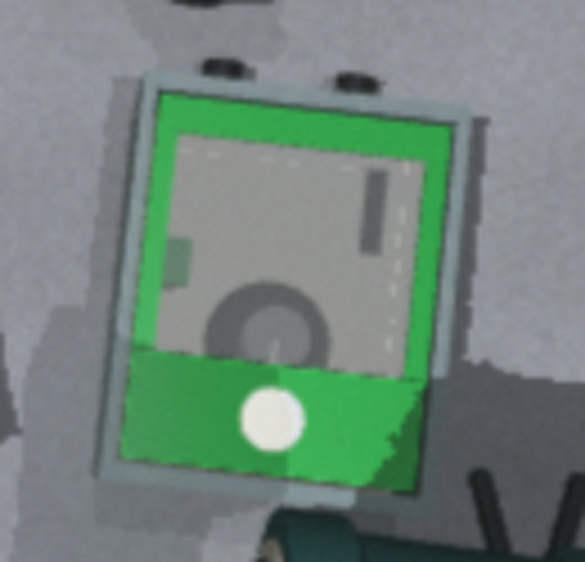

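View pics/f_scene.png

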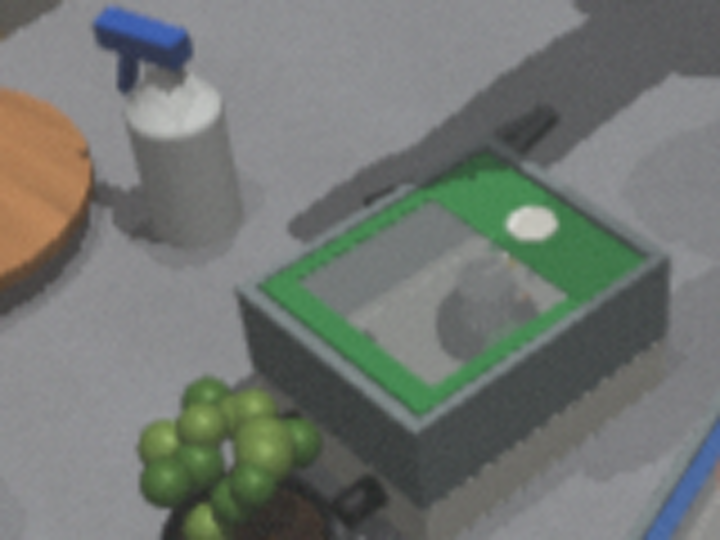

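View pics/d_scene.png

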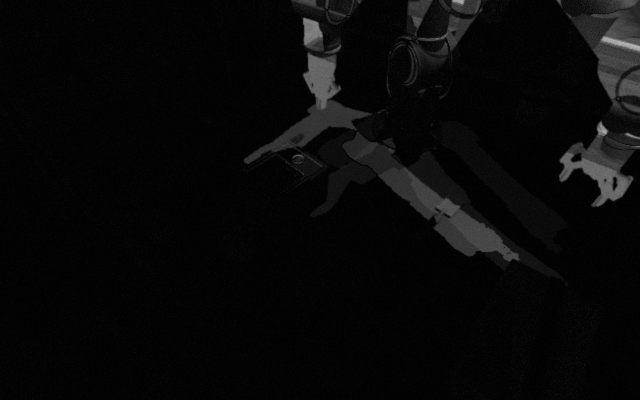

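The cover looks latched, but the depth at the dot reads 4–7 mm farther than at the start. I'll check whether it's really flush.

```bash
cat > prof.py <<'E'
from h import *
from to import *
import sys
def prof(c,n):
    f=K(c)[0,0]; out=[]
    for s in(10,100,150,185,194,205,207):
        row=[]
        for y in(-74,-45,45,74) if s!=10 else (-60,-30,30,60):
            X=HINGE-CX*s/1000+CY*y/1000;X[2]=.125
            u=proj(c,X)[0]; a,b=int(round(u[0])),int(round(u[1]))
            zz=np.median(c["range_z"][b-1:b+2,a-1:a+2]); 
            m=cv2.undistortPoints(u.reshape(1,1,2).astype(float),K(c),np.array(c["D"],float))[0,0]
            row.append((c["R"].T@(np.array([*m,1])*zz-c["t"]))[2])
        out.append((s,np.round(np.array(row)*1000,1).tolist()))
    print(n);[print(o) for o in out]
for n in("scene","top"):
    prof(pickle.load(open(n+"0.pkl","rb")),n+" start"); prof(r.camera(n),n+" now")
E
python3 prof.py
```

```text
scene start
(10, [124.2, 122.5, 124.5, 123.9])
(100, [125.6, 123.2, 123.9, 126.2])
(150, [126.8, 124.1, 127.9, 124.6])
(185, [125.7, 125.3, 125.7, 126.9])
(194, [126.6, 126.1, 124.3, 126.1])
(205, [123.3, 124.6, 123.2, 123.3])
(207, [125.0, 125.2, 122.1, 123.9])
scene now
(10, [124.5, 122.0, 123.5, 125.8])
(100, [124.0, 120.4, 120.9, 121.5])
(150, [122.4, 121.2, 122.5, 120.6])
(185, [121.1, 120.1, 121.4, 122.7])
(194, [121.8, 122.1, 120.9, 122.2])
(205, [122.3, 124.2, 124.9, 124.7])
(207, [124.1, 124.8, 124.7, 125.3])
top start
(10, [125.5, 124.9, 126.3, 125.4])
(100, [124.9, 125.3, 126.2, 125.9])
(150, [126.5, 126.8, 126.1, 126.5])
(185, [126.5, 128.2, 126.4, 126.5])
(194, [127.5, 126.6, 125.6, 126.4])
(205, [125.4, 124.5, 125.9, 125.2])
(207, [126.1, 125.0, 125.9, 125.0])
top now
(10, [125.6, 125.6, 124.4, 125.2])
(100, [123.7, 121.9, 122.2, 122.2])
(150, [121.2, 122.4, 122.6, 122.3])
(185, [123.3, 121.4, 121.7, 123.1])
(194, [121.3, 121.3, 121.7, 122.0])
(205, [124.9, 123.0, 125.4, 125.9])
(207, [124.9, 123.7, 126.1, 125.7])
```

```bash
for i in 1 2; do python3 -m crank '[{"x":0,"y":0,"z":0,"wx":0,"wy":0,"wz":0,"jaw":0},{"x":0,"y":0,"z":0,"wx":0,"wy":0,"wz":0,"jaw":0},{"x":0,"y":0,"z":0,"wx":0,"wy":0,"wz":0,"jaw":0},{"x":0,"y":0,"z":0,"wx":0,"wy":0,"wz":0,"jaw":0},{"x":0,"y":0,"z":0,"wx":0,"wy":0,"wz":0,"jaw":0}]' 20 | head -1; done; python3 prof.py | grep -A7 now
```

```text
clock: 22.98
clock: 23.6
scene now
(10, [124.0, 122.6, 123.6, 123.9])
(100, [124.4, 120.5, 121.6, 122.5])
(150, [122.8, 121.8, 123.9, 121.9])
(185, [122.3, 122.1, 122.3, 122.2])
(194, [122.1, 119.8, 118.9, 120.8])
(205, [122.5, 125.0, 123.9, 124.0])
(207, [124.2, 125.6, 123.7, 124.7])
--
top now
(10, [125.8, 122.6, 126.3, 124.6])
(100, [123.0, 122.5, 122.3, 123.5])
(150, [122.5, 123.3, 121.8, 122.3])
(185, [122.8, 122.0, 121.5, 122.3])
(194, [122.9, 122.2, 122.1, 122.7])
(205, [126.1, 124.2, 124.9, 125.3])
(207, [125.8, 124.3, 124.9, 125.1])
```

The cover is latched but static at about -0.02 rad. Hinge friction probably held it there because I retreated slowly. A short partial push, well above the stop so the latch state can't change, followed by a fast release should let it rise flush.

```bash
python3 -m crank '[{"x":-0.02,"y":0,"z":0,"wx":0,"wy":0,"wz":0,"jaw":0},{"x":-0.03,"y":0,"z":0.02,"wx":0,"wy":0,"wz":0,"jaw":0},{"x":-0.03,"y":0,"z":0.03,"wx":0,"wy":0,"wz":0,"jaw":0},{"x":-0.018,"y":0,"z":0.03,"wx":0,"wy":0,"wz":0,"jaw":0},{"x":0,"y":0,"z":0.03,"wx":0,"wy":0,"wz":0,"jaw":0}]' 20
python3 -c "
from to import *; to(DOT-[0,0,.0095],-CX,[0,0,-1])"
```

```text
clock: 24.32
ee_pos: [0.4858, -0.1349, 0.1526]
orientation: [-0.002, 0.066, 0.998, -0.001]
contact_force: [-0.7, -0.1, 0.7]
finger_gap: 0.0003
t24.32 pos [ 0.4858 -0.1349  0.1526] zax [-0.005 -0.001 -1.   ] yax [ 0.131  0.991 -0.002] F [-0.7 -0.1  0.7] gap 0.0003 q [-0.59  0.48  1.01  2.01 -0.5   0.94  2.12]
shift [-0.0078 -0.0005  0.037 ] 0.0378
rotvec [-0.0018 -0.0045 -0.0037] shift in new axes [-0.0077 -0.0006  0.0371]
```

```bash
python3 -m crank '[{"x":-0.008,"y":0,"z":0.018,"wx":0,"wy":-0.004,"wz":-0.003,"jaw":0},{"x":0,"y":0,"z":0.012,"wx":0,"wy":0,"wz":0,"jaw":0},{"x":0,"y":0,"z":0.005,"wx":0,"wy":0,"wz":0,"jaw":0},{"x":0,"y":0,"z":0.001,"wx":0,"wy":0,"wz":0,"jaw":0},{"x":0,"y":0,"z":-0.06,"wx":0,"wy":0,"wz":0,"jaw":0}]' 20
python3 -m crank '[{"x":0,"y":0,"z":-0.05,"wx":0,"wy":0,"wz":0,"jaw":0},{"x":0.04,"y":0,"z":-0.02,"wx":0,"wy":0,"wz":0,"jaw":0},{"x":0.04,"y":0,"z":0,"wx":0,"wy":0,"wz":0,"jaw":0},{"x":0.02,"y":0,"z":0,"wx":0,"wy":0,"wz":0,"jaw":0},{"x":0,"y":0,"z":0,"wx":0,"wy":0,"wz":0,"jaw":0}]' 20 | head -2
python3 prof.py | grep -A7 now
```

```text
clock: 24.95
ee_pos: [0.4913, -0.1349, 0.177]
orientation: [-0.002, 0.064, 0.998, -0.0]
contact_force: [1.2, 0.7, 0.8]
finger_gap: -0.0001
clock: 25.58
ee_pos: [0.3963, -0.1221, 0.2489]
scene now
(10, [124.0, 123.9, 124.5, 124.7])
(100, [125.0, 121.5, 122.9, 123.8])
(150, [122.4, 124.7, 125.5, 122.1])
(185, [124.4, 122.3, 124.0, 125.6])
(194, [124.1, 124.5, 121.9, 123.5])
(205, [124.0, 123.0, 123.9, 123.0])
(207, [124.9, 123.6, 123.1, 123.6])
--
top now
(10, [124.3, 125.6, 125.5, 125.5])
(100, [124.7, 124.5, 122.8, 124.3])
(150, [124.2, 125.3, 124.4, 123.8])
(185, [122.9, 123.1, 123.2, 124.4])
(194, [124.6, 124.0, 124.1, 123.0])
(205, [124.8, 123.5, 125.0, 125.3])
(207, [124.8, 124.1, 124.9, 125.1])
```

```bash
python3 -c "
from h import *
c=snap('top','g_top'); d=cv2.absdiff(c['image'],pickle.load(open('top0.pkl','rb'))['image']).max(2)
cv2.imwrite('pics/gd.png',np.vstack([c['image'][90:270,:,::-1],cv2.cvtColor(cv2.convertScaleAbs(d[90:270],alpha=2),cv2.COLOR_GRAY2BGR)]))
from to import st; st()"
```

```text
t25.73 pos [ 0.3975 -0.1228  0.249 ] zax [ 0.001 -0.001 -1.   ] yax [ 0.129  0.992 -0.001] F [-0.2 -0.1  0.1] gap 0.0001 q [-0.99 -0.04  1.21  2.1   0.04  1.05  1.65]
```

View pics/gd.png

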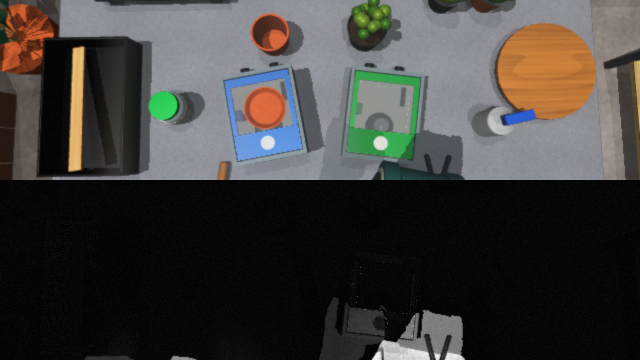

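The cover is shut, and nothing else on the bench has shifted; the only differences are the arm and its shadows. I'm handing in.

```bash
python3 -c "
from rig import r
print(r.hand_in())"
```

```text
the job is handed in; nothing more can be done
None
```

The green timer is set and its cover is latched shut again; I handed the job in at about 26 s of the 72 s allowed. I pushed the dot so the cover sprang ajar, swung it open with a tilted finger, gripped the inner knob and turned it 0.91 rad clockwise. Then I swung the cover shut from behind and pressed it in until it latched.

**Pointer:** before closing, the pointer wing measured -0.128 rad and the orange mark about -0.12 to -0.126 rad. The line on the knob's cap gave noisier readings, -0.15 and -0.08. The mark did not move when I turned the knob. After shutting, I could not measure the pointer precisely through the pane.

**Cover:**
- **Stop depth:** the closing push met its stop at about the same depth as the opening push (tip at z = 0.1086 m). That is deeper than the -0.076 rad you gave, but the cover stayed latched.
- **Flushness:** it first settled about 4 mm low at the front edge. A short partial push with a quick release brought it to about 1 mm below the rim, roughly -0.007 rad, at the limit of the camera depth.

**Everything else:** before-and-after pictures show the blue timer, saucer and the objects in view unmoved. I did not check the trowel and shears separately; the arm or its shadow lay across them in those pictures. The arm was clear of everything, with no contact force beyond sensor noise.

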